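Zero the shaker and lay its tube retaining bar

ROBOT

A 6-joint arm with a two-finger parallel gripper is mounted at the origin on a cart in front of the work surface, level with it; the furniture and walls round the work are solid. World frame = base frame: x ahead of the robot, y to its left, z up, the work surface at z = 0. Lengths are in m, angles in degrees, forces in N, time in s.
With the tool pointing down it reaches from about 0.3 to 0.75 m from the base axis. Payload 8.5 kg.
Tool frame: the origin (TCP) lies between the finger pads; the fingertips stand ahead of it and the grasp point (between the pads) lies 8 mm behind it (env.tcp_to_tips is the z of the fingertips in the tool frame, in m); z points along the fingers, x is the direction in which the jaws open and shut, and the axes are right-handed (so a half turn about z gives the same grasp; the last joint's range is limited). The gripper opens to 85 mm and grips with 20 to 120 N. Pads are 22 mm wide; open, the fingers measure 114 mm over their backs; the gripper's body (76 mm by 85 mm) begins 54 mm behind the grasp point. The pads swing forward as they close: fully open they stand 13 mm farther back than shut.
Start: joints at [61.576, 21.807, 74.336, -0, 83.858, -12.336], TCP at [0.152, 0.528, 0.242] pointing down, gripper open.
Joint ranges: [-178.18, 178.18], [-50.72, 133.34], [12.68, 142.11], [-81.47, 261.47], [9.98, 163.14], [-165.26, 165.26]. Speed limits (degrees/s): [136.94, 136.94, 180, 180, 180, 180].

INTERFACE

Orientations are given as a 3x3 rotation matrix whose columns are the frame's x, y, z axes.
In Python, from rig import observe, viewer, env gives the robot as it stands.
- The arm moves only by the tool jog_arm, never from a script. Its arguments are lists of equal length, an entry for each row: "dr": the turn, a rotation vector about the tool's x, y, z in rad, a list of three; "slide": the shift along the tool's x, y, z in m, a list of three; "gripper": the opening, from -1 (shut) to 1 (fully open), so that 0 is half open. In form: {"dr": [[rx, ry, rz], ...], "slide": [[dx, dy, dz], ...], "gripper": [gripper, ...]}. A call has exactly 10 rows; each row shifts and turns the commanded pose from where the row before left it, along the tool's axes as they then stand; what a row does not reach is not made up. A row lasts 1/10 s, in which the tool goes at most 50 mm and 8.59 degrees, less where a joint would pass 70% of its speed; a pose out of reach is approached as far as the arm can. A call is refused whole if a number of a shift passes 0.05 or a number of a turn 0.15, either way. A call with a gripper value outside its range is refused whole. The fingers move at their own pace and stop on an object; "force" is the grip in N (left out, the last holds). Time passes only in rows, so rows that do not move let the fingers close, or fill a call up. It gives the time, the measured TCP pose, the force and the opening at its end, in the units of the state.
- observe(): the state, without advancing time (a new reading comes with each control period).
- viewer.get_image(name): name is "side" or "top" or "wrist"; returns a dict with "pixels" (480x640x3 uint8, blue, green, red), "camera_matrix" (3x3 intrinsics, pixels), "R" (3x3) and "t" (3): a world point X has camera coordinates R X + t. Camera axes: x right, y down, z forward; pixel columns grow to the right and rows downward; lengths in m; the calibration is good to about 2 mm. A picture is of the moment at which its call begins. There is no depth.
- env.close_job(): hands the job in, once; it reports no verdict.
The state is a dict: "time_s": time; "q": joint angles; "qvel": joint speeds; "joint_efforts": joint torques, N m; "position": TCP position; "tool_rot": TCP orientation; "ft_force": force on the tool from outside, world axes, zero at the start; "wrist_torque": the same for the moment, N m; "grip_width": finger opening in m.
Only numpy, scipy, OpenCV 4.12 (cv2) and the standard library are available. Lean on these libraries where they do the work, as an engineer would, in place of code of your own. Each camera call takes 0.05 s, during which the arm holds its last target.

TASK

Make the bench shaker safe and ready for its next run: first turn its black speed knob all the way anticlockwise to the off stop. Then draw the blue-ended retaining bar out from under the shaker and lay it, rubber strip down, across the row of tubes so that both ends sit fully down in the two black saddles. Do not let the bar drop, and leave the bottles and the glass dish where they are.

Things in the scene. Friction and masses are not known exactly. Their poses are not given: they have to be found in the camera images.
- shaker: white bench-top shaker, fixed, 250 (x) x 270 (y) mm, on four feet, underside 26 mm above the table; origin on the table at the centre of its footprint, x from the control panel (front, z = 77 mm) to the tube table (rear, z = 92 mm), y to its left. Two uprights with black saddles stand at x = 48, y = +-114 mm, tops at z = 209 mm, outer faces at y = +-131 mm
- tube_rack: cream tube rack fixed on the shaker's tube table, 52 (x) x 128 (y) x 66 mm; origin under its centre, 92 mm above the table. Five fixed tubes of 16 mm diameter stand in its front row (x = -12 mm), their tops 93 mm above its origin, 2 mm below the seated bar; its rear row is empty
- speed_knob (a joint): speed knob, rad: 0 = anticlockwise end stop (off, red mark), grows clockwise (seen from above) up to 4.71; vertical axis
- knob_top (a point): centre of the top of the black speed knob, on its axis, 112 mm above the table; the grip is an upright bar 38 mm long (this point's x; white pointer line on the +x half), 12 mm wide (y) and 28 mm high, above a round skirt 42 mm in diameter and 7 mm high; turns with the knob
- bar: loose retaining bar, 240 mm long (y), 22 wide (x), 16 high, 0.2 kg: aluminium 12 mm thick with blue ends (20 mm each) and a ribbed middle, over a black rubber strip 150 x 17 x 4 mm. Origin at the centre of the strip's underside; top at z = 16 mm. It starts flat on the table under the shaker, one end sticking out 75 to 105 mm at the shaker's right (-y) side
- bar_seat (a point): where the bar's origin lies when seated, 187 mm above the table, midway between the saddles, axes as the shaker's (bar along y, either way round). Saddle pockets: 25 mm wide (x) with flared lips, floor 4 mm above this point, lips 22 mm above it, 248 mm between their closed outer ends; their cheeks flank the outer 23 mm of the bar, so fingers cannot hold it there
- water_bottle: clear bottle with white cap, 48 mm diameter, 109 mm high, loose bystander; origin under its centre
- amber_bottle: amber bottle with blue cap, 41 mm diameter, 90 mm high, loose bystander; origin under its centre
- dropper: amber dropper bottle with green bulb, 43 mm diameter, 108 mm high, loose bystander; origin under its centre
- petri: glass dish, 57 mm diameter, 12 mm high, loose bystander; origin under its centre

How it is judged:
By the outcome, as a careful person would: the job done as asked, in the order asked, and still so for the second after the job is handed in, with the robot touching nothing.
It also fails if it takes over 72 s, if anything falls off the work surface, if the arm or the gripper's body presses on something with over 40 N, if the wrist force passes 120 N, or if a joint passes its speed limit or range.

## Working session

There is one attempt and no reset: what is moved stays moved. The work goes in short steps, Python scripts to look and compute and a tool call to move; the robot and the scene stay as the last step left them, time stands still between calls to the robot, and variables do not carry over. Pictures are saved under pics/ and viewed, and the job is handed in when it is done.

Besides the shell and the picture viewer there is one more tool, called after "Request:" by a JSON object that holds its "name" and its "arguments", one argument or row to a line. jog_arm: Moves the arm, as the interface text tells. Its arguments: {"type":"object","properties":{"dr":{"type":"array","items":{"type":"array","items":{"type":"number"}}},"slide":{"type":"array","items":{"type":"array","items":{"type":"number"}}},"gripper":{"type":"array","items":{"type":"number"}},"force":{"type":"number"}},"required":["dr","slide","gripper"]}

```bash
ls; mkdir -p pics; python3 - <<'E'
from rig import observe, viewer, env
import cv2,numpy as np,pickle
s=observe(); print(s['time_s'],s['position'],s['tool_rot'],s['grip_width'],env.tcp_to_tips)
d={}
for n in ['side','top','wrist']:
    d[n]=viewer.get_image(n); cv2.imwrite(f'pics/{n}0.png',d[n]['pixels'])
    print(n,d[n]['camera_matrix'].tolist(), (-d[n]['R'].T@d[n]['t']).round(3), d[n]['R'].round(3).tolist())
pickle.dump(d,open('v0.pkl','wb'))
E
```

```text
pics
0.0 [0.15228046 0.52819649 0.2417003 ] [[ 2.77101442e-01  9.60840406e-01 -7.10530694e-04]
 [ 9.60839504e-01 -2.77102182e-01 -1.35194053e-03]
 [-1.49588869e-03 -3.08081290e-04 -9.99998834e-01]] 0.08527520070372605 0.011
side [[546.2190803580926, 0.0, 320.8331035522554], [0.0, 546.2190803580926, 242.854253425961], [0.0, 0.0, 1.0]] [-0.082 -0.838  0.789] [[0.802, -0.598, -0.01], [-0.315, -0.409, -0.857], [0.508, 0.69, -0.516]]
top [[559.2862942648607, 0.0, 323.0655409275492], [0.0, 559.2862942648607, 224.14683710163678], [0.0, 0.0, 1.0]] [0.328 0.027 1.332] [[-0.013, -1.0, -0.006], [-0.984, 0.014, -0.176], [0.176, 0.004, -0.984]]
wrist [[408.8247284205563, 0.0, 325.1334377718256], [0.0, 408.8247284205563, 236.8907267617484], [0.0, 0.0, 1.0]] [0.071 0.552 0.373] [[0.279, 0.96, 0.0], [0.908, -0.263, 0.326], [0.313, -0.091, -0.946]]
```

View pics/top0.png

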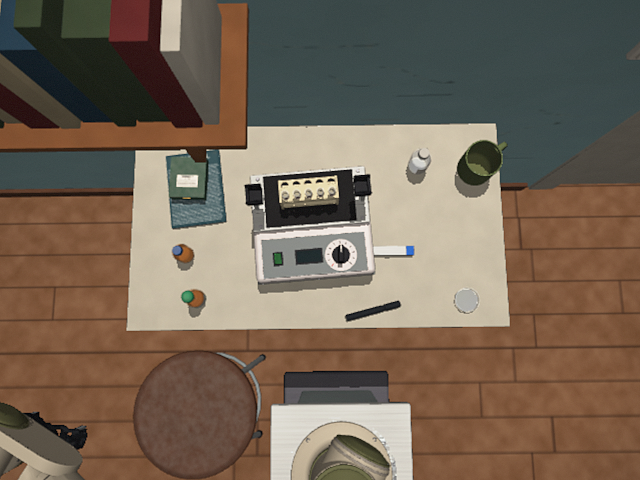

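View pics/side0.png

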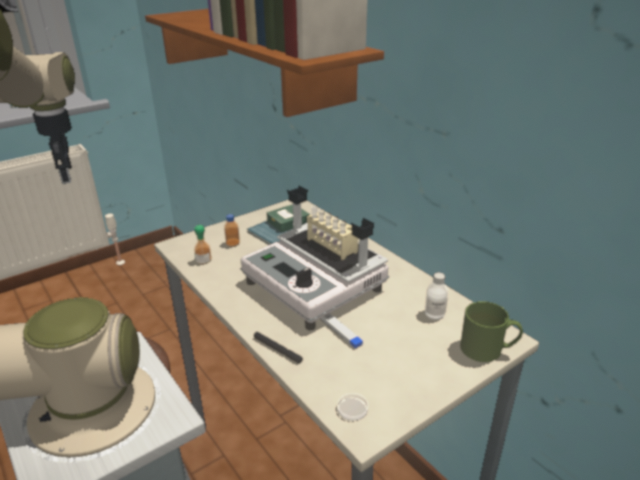

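View pics/wrist0.png

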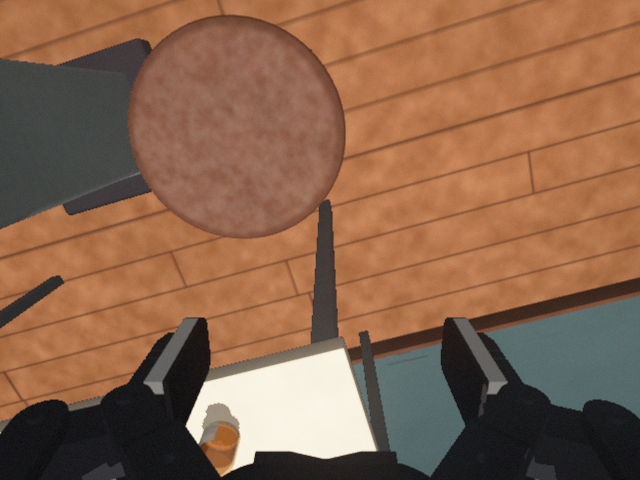

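The top view has the shaker centred near (313,225), the knob at (341,254) and the blue bar end at (410,251). A pen-like stick lies at (373,310), and a shelf hangs over the upper left. Next I'll zoom in.

```bash
cat > h.py <<'E'
import numpy as np,cv2,pickle
def ray(v,u,w):
    K=v['camera_matrix'];R=v['R'];C=-R.T@v['t']
    d=R.T@np.linalg.solve(K,[u,w,1.]);return C,d
def onz(v,u,w,z):
    C,d=ray(v,u,w);return (C+d*(z-C[2])/d[2])
def proj(v,X):
    c=v['camera_matrix']@(v['R']@np.asarray(X,float)+v['t']);return c[:2]/c[2]
def tri(vs,uvs):
    A=np.zeros((3,3));b=np.zeros(3)
    for v,(u,w) in zip(vs,uvs):
        C,d=ray(v,u,w);d/=np.linalg.norm(d);P=np.eye(3)-np.outer(d,d);A+=P;b+=P@C
    return np.linalg.solve(A,b)
E
python3 - <<'E'
from h import *
d=pickle.load(open('v0.pkl','rb'))
t=d['top']['pixels'][155:305,235:435]; cv2.imwrite('pics/topz.png',cv2.resize(t,None,fx=4,fy=4,interpolation=cv2.INTER_CUBIC))
t=d['side']['pixels'][170:370,230:430]; cv2.imwrite('pics/sidez.png',cv2.resize(t,None,fx=3,fy=3,interpolation=cv2.INTER_CUBIC))
E
```

```text
(no output)
```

View pics/topz.png

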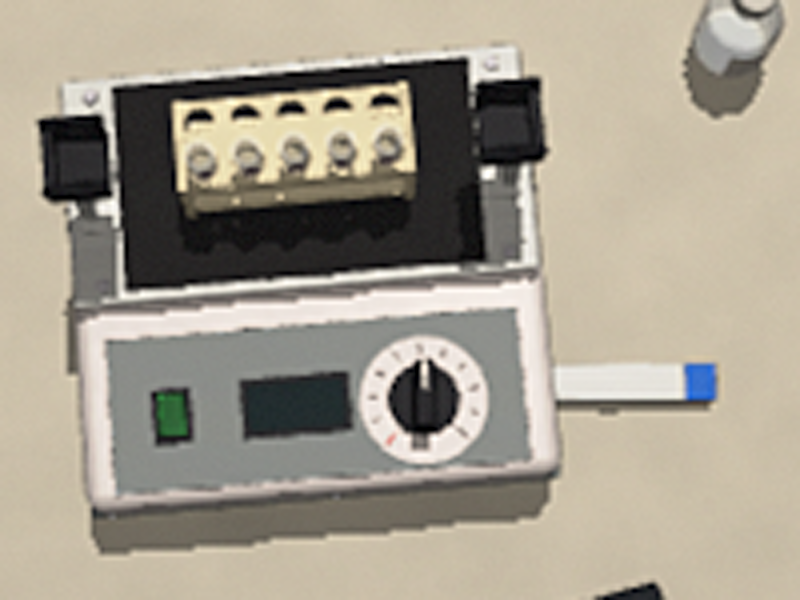

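View pics/sidez.png

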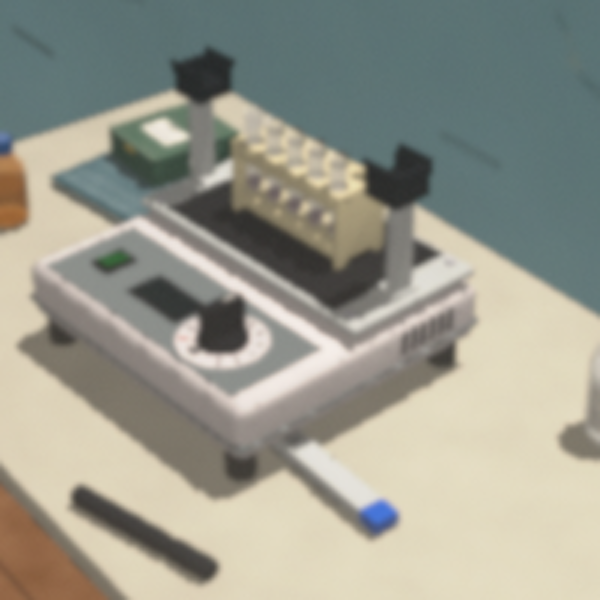

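```bash
python3 - <<'E'
from h import *
d=pickle.load(open('v0.pkl','rb'));v=d['top']
z=lambda u,w:(u/4+235-.375,w/4+155-.375)
def P(n,u,w,h): print(n,onz(v,*z(u,w),h).round(4))
P('knobtop',424,385,.112)
P('knob dial centre',425,399,.077)
P('panel front L',95,508,.077);P('panel front R',555,470,.077)
for u,w in [(40,121),(103,117),(110,194),(48,201),(476,84),(540,78),(546,155),(482,163)]:P('saddle',u,w,.209)
P('tubeL',202,163,.185);P('tubeR',388,150,.185)
P('bar end up',717,365,.016);P('bar end lo',715,400,.016);P('bar body up',556,366,.016);P('bar body lo',556,402,.016)
im=v['pixels'];hsv=cv2.cvtColor(im,cv2.COLOR_BGR2HSV)
m=cv2.inRange(hsv,(100,150,100),(130,255,255));n,l,st,c=cv2.connectedComponentsWithStats(m)
for i in range(1,n):
  if st[i,4]>20:print(st[i],c[i],onz(v,*c[i],.016))
for nm,u,w,h in [('petri',466,301,.012),('water',419,160,.05),('pen1',348,317,.01),('pen2',400,304,.01),('mug',478,165,.05),('amber',180,253,.08),('drop',190,297,.1)]: print(nm,onz(v,u,w,h).round(3))
for nm,h in [('knob',0)]: pass
t=im[225:285,310:370]; a=cv2.resize(t,None,fx=9,fy=9,interpolation=cv2.INTER_CUBIC);cv2.imwrite('pics/knobz.png',a)
E
```

```text
knobtop [ 0.4859 -0.0059  0.112 ]
knob dial centre [ 0.4825 -0.0072  0.077 ]
panel front L [0.4236 0.1786 0.077 ]
panel front R [ 0.4414 -0.0794  0.077 ]
saddle [0.6134 0.1926 0.209 ]
saddle [0.615  0.1601 0.209 ]
saddle [0.5743 0.1562 0.209 ]
saddle [0.571 0.188 0.209]
saddle [ 0.6298 -0.033   0.209 ]
saddle [ 0.6326 -0.0662  0.209 ]
saddle [ 0.5916 -0.0682  0.209 ]
saddle [ 0.5879 -0.0352  0.209 ]
tubeL [0.5955 0.1107 0.185 ]
tubeR [0.6012 0.0128 0.185 ]
bar end up [ 0.5079 -0.1823  0.016 ]
bar end lo [ 0.4871 -0.1803  0.016 ]
bar body up [ 0.5086 -0.0869  0.016 ]
bar body lo [ 0.4871 -0.0863  0.016 ]
[407 246   7   9  56] [409.625      250.03571429] [ 0.49811846 -0.17185628  0.016     ]
petri [ 0.377 -0.299  0.012]
water [ 0.709 -0.198  0.05 ]
pen1 [ 0.344 -0.023  0.01 ]
pen2 [ 0.372 -0.145  0.01 ]
mug [ 0.694 -0.337  0.05 ]
amber [0.49  0.356 0.08 ]
drop [0.39  0.325 0.1  ]
```

View pics/knobz.png

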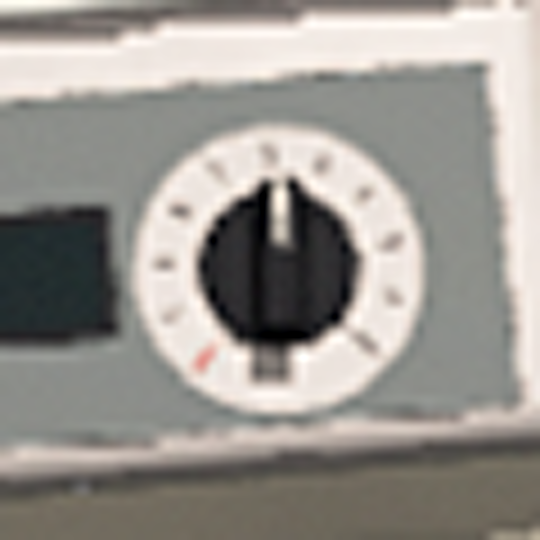

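The knob pointer is close to world +x and the off mark is at about 139° world, so it needs roughly +140°. I'll write a helper to plan the rows.

```bash
cat >> h.py <<'E'
def plan(pos,tgt,n=10,rot=None,yaw=None,r=3):
    """rows (rounded) from measured pose to tgt; yaw in deg (delta dyaw by sign, not wrapped)"""
    psi=np.degrees(np.arctan2(rot[1,0],rot[0,0])); 
    dyaw=0 if yaw is None else yaw-psi
    D=(np.array(tgt)-pos)/n; S=[];T=[]
    for i in range(n):
        p=np.radians(psi+dyaw*i/n); c,s=np.cos(p),np.sin(p)
        S.append([round(float(D[0]*c+D[1]*s),r+1),round(float(D[0]*s-D[1]*c),r+1),round(float(-D[2]),r+1)])
        T.append([0,0,round(float(-np.radians(dyaw)/n),4)])
    print('psi',psi.round(2));print(T);print(S)
E
cat > go.py <<'E'
import sys; from h import *; from rig import observe
s=observe(); a=[float(x) for x in sys.argv[1:]]
print(s['time_s'],s['position'].round(4) if hasattr(s['position'],'round') else s['position'],s['ft_force'],s['grip_width'])
plan(np.array(s['position']),a[:3],int(a[4]),np.array(s['tool_rot']),a[3])
E
python3 go.py .485 -.006 .2 -90 20
python3 - <<'E'
from h import *
d=pickle.load(open('v0.pkl','rb'))
print(tri([d['top'],d['side']],[(248,149),(300,68)]))
E
```

```text
0.15 [0.1523 0.5283 0.2419] [-0.54745022 -0.23006489 -0.27546023] 0.08538366917398017
psi 73.91
[[0, 0, 0.143], [0, 0, 0.143], [0, 0, 0.143], [0, 0, 0.143], [0, 0, 0.143], [0, 0, 0.143], [0, 0, 0.143], [0, 0, 0.143], [0, 0, 0.143], [0, 0, 0.143], [0, 0, 0.143], [0, 0, 0.143], [0, 0, 0.143], [0, 0, 0.143], [0, 0, 0.143], [0, 0, 0.143], [0, 0, 0.143], [0, 0, 0.143], [0, 0, 0.143], [0, 0, 0.143]]
[[-0.0211, 0.0234, 0.0021], [-0.0175, 0.0261, 0.0021], [-0.0136, 0.0284, 0.0021], [-0.0094, 0.03, 0.0021], [-0.005, 0.0311, 0.0021], [-0.0006, 0.0315, 0.0021], [0.0039, 0.0312, 0.0021], [0.0083, 0.0303, 0.0021], [0.0126, 0.0288, 0.0021], [0.0166, 0.0268, 0.0021], [0.0202, 0.0241, 0.0021], [0.0234, 0.021, 0.0021], [0.0262, 0.0174, 0.0021], [0.0284, 0.0135, 0.0021], [0.0301, 0.0093, 0.0021], [0.0311, 0.005, 0.0021], [0.0315, 0.0005, 0.0021], [0.0312, -0.004, 0.0021], [0.0303, -0.0084, 0.0021], [0.0288, -0.0127, 0.0021]]
[0.59291188 0.14452804 0.50822491]
```

Request:
{"name": "jog_arm", "arguments": {
  "dr": [
    [0, 0, 0.143],
    [0, 0, 0.143],
    [0, 0, 0.143],
    [0, 0, 0.143],
    [0, 0, 0.143],
    [0, 0, 0.143],
    [0, 0, 0.143],
    [0, 0, 0.143],
    [0, 0, 0.143],
    [0, 0, 0.143]
  ],
  "slide": [
    [-0.021, 0.023, 0.002],
    [-0.0175, 0.026, 0.002],
    [-0.0136, 0.028, 0.002],
    [-0.0094, 0.03, 0.002],
    [-0.005, 0.031, 0.002],
    [-0.0006, 0.0315, 0.002],
    [0.004, 0.031, 0.002],
    [0.0083, 0.03, 0.002],
    [0.0126, 0.029, 0.002],
    [0.0166, 0.027, 0.002]
  ],
  "gripper": [1, 1, 1, 1, 1, 1, 1, 1, 1, 1]
}}

```text
time_s: 1.15
position: [0.3183, 0.2608, 0.2222]
tool_rot: [[0.989, -0.145, -0.0], [-0.145, -0.989, -0.0], [-0.0, 0.0, -1.0]]
ft_force: [0.4, 1.0, 0.6]
grip_width: 0.0853
```

Request:
{"name": "jog_arm", "arguments": {
  "dr": [
    [0, 0, 0.143],
    [0, 0, 0.143],
    [0, 0, 0.143],
    [0, 0, 0.143],
    [0, 0, 0.143],
    [0, 0, 0.143],
    [0, 0, 0.143],
    [0, 0, 0.143],
    [0, 0, 0.143],
    [0, 0, 0.143]
  ],
  "slide": [
    [0.02, 0.024, 0.002],
    [0.0235, 0.021, 0.002],
    [0.026, 0.0175, 0.002],
    [0.0285, 0.0135, 0.002],
    [0.03, 0.0093, 0.002],
    [0.031, 0.005, 0.002],
    [0.0315, 0.0005, 0.002],
    [0.031, -0.004, 0.002],
    [0.03, -0.0084, 0.002],
    [0.029, -0.0127, 0.002]
  ],
  "gripper": [1, 1, 1, 1, 1, 1, 1, 1, 1, 1]
}}

```text
time_s: 2.15
position: [0.4843, -0.0057, 0.2021]
tool_rot: [[-0.005, -1.0, -0.0], [-1.0, 0.005, 0.0], [-0.0, 0.0, -1.0]]
ft_force: [-0.2, 0.4, 0.7]
grip_width: 0.0852
```

```bash
cat > look.py <<'E'
import sys; from h import *; from rig import observe,viewer
k=sys.argv[1]; d={}
for n in sys.argv[2:]:
    d[n]=viewer.get_image(n); cv2.imwrite(f'pics/{n}{k}.png',d[n]['pixels'])
s=observe(); d['s']=s; pickle.dump(d,open(f'v{k}.pkl','wb'))
R=np.array(s['tool_rot']);print(s['time_s'],np.round(s['position'],4),'yaw',np.degrees(np.arctan2(R[1,0],R[0,0])).round(2),R[:,2].round(3),'F',np.round(s['ft_force'],1),s['grip_width'],'q',np.round(s['q'],1))
E
python3 look.py 1 wrist
```

```text
2.2 [ 0.4867 -0.0091  0.2017] yaw -90.85 [ 0.001 -0.002 -1.   ] F [ 1.6 -3.2 -0.3] 0.08578194566389552 q [-15.   17.6  88.1  -0.1  74.3  75.9]
```

View pics/wrist1.png

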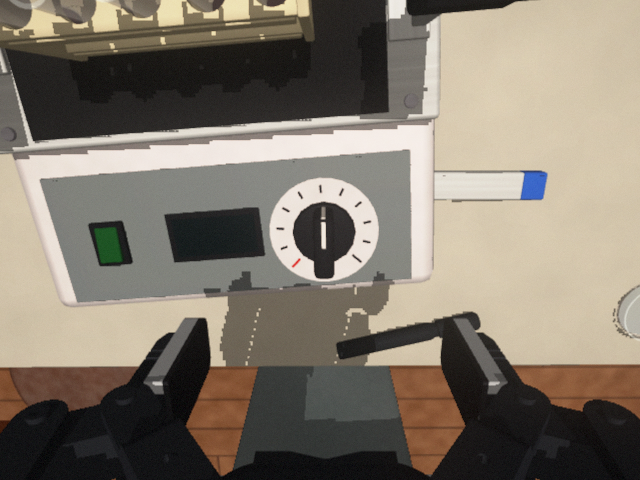

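```bash
python3 look.py 2 wrist; python3 - <<'E'
from h import *
v=pickle.load(open('v2.pkl','rb'))['wrist']
a=cv2.resize(v['pixels'][165:295,255:395],None,fx=5,fy=5,interpolation=cv2.INTER_CUBIC);cv2.imwrite('pics/k2.png',a)
E
```

```text
2.25 [ 0.4853 -0.0072  0.2017] yaw -90.32 [-0. -0. -1.] F [-0.1 -0.1  0.2] 0.0851711153292391 q [-14.8  17.5  88.3  -0.   74.3  75.5]
```

View pics/k2.png

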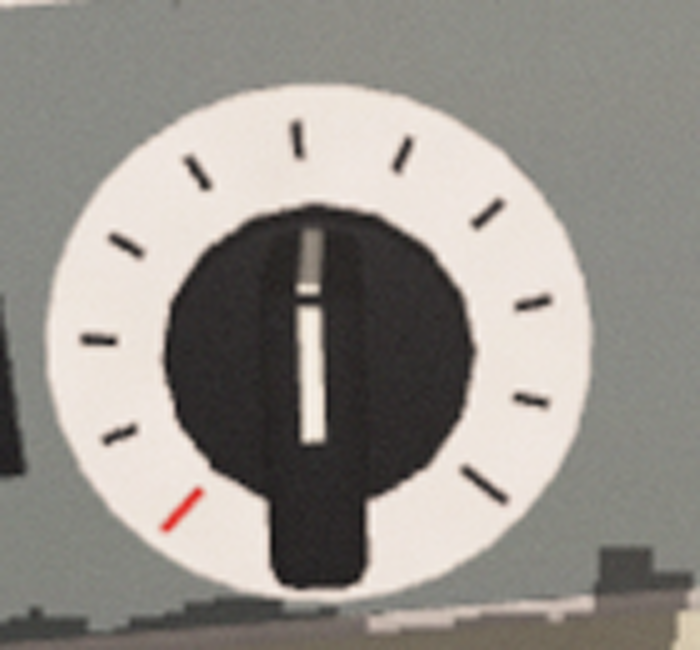

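```bash
python3 - <<'E'
from h import *
v=pickle.load(open('v2.pkl','rb'))['wrist']
f=lambda u,w,z:onz(v,u/5+255-.4,w/5+165-.4,z)
a=f(309,295,.112);b=f(319,588,.112);p=f(309,303,.112);q=f(313,443,.112)
print(a,b,(a+b)/2,np.linalg.norm(a-b)); 
for x,y in((a,b),(p,q)): e=x-y;print(np.degrees(np.arctan2(e[1],e[0])))
c=f(319,342,.077);print('dial c',c)
for n,u,w in(('red',183,510),('mid',297,139),('end',485,485),('l',99,340),('r',533,302)):
    e=f(u,w,.077)-c;print(n,np.degrees(np.arctan2(e[1],e[0])),np.hypot(*e[:2]))
g=lambda u,w,z:onz(v,u,w,z).round(4)
print('blue',g(525,172,.016),g(546,171,.016),g(543,199,.016),g(522,199,.016),'body',g(436,172,.016),g(436,200,.016))
print('panel front',g(68,304,.07),g(430,281,.07))
E
```

```text
[ 0.50265191 -0.00367522  0.112     ] [ 0.46626612 -0.00401845  0.112     ] [ 0.48445901 -0.00384683  0.112     ] 0.03638740993766894
0.54045667987271
0.2339753608076548
dial c [ 0.48540499 -0.00389512  0.077     ]
red 141.34465259799393 0.030372510621685132
mid 4.636050497565707 0.02741656866008632
end -133.3078565079987 0.03021536226231378
l 88.51467518926201 0.02900376486349686
r -79.80395658055141 0.028603379703102623
blue [ 0.5124 -0.1641  0.016 ] [ 0.513  -0.1803  0.016 ] [ 0.4907 -0.1815  0.016 ] [ 0.4909 -0.1648  0.016 ] body [ 0.5136 -0.095   0.016 ] [ 0.4912 -0.0966  0.016 ]
panel front [0.4322 0.1777 0.07  ] [ 0.4461 -0.0817  0.07  ]
```

```bash
python3 go.py .485 -.004 .099 -89.6 10
```

```text
2.25 [ 0.4853 -0.0072  0.2017] [-0.09001566 -0.06819233  0.15223924] 0.0851711153292391
psi -90.32
[[0, 0, -0.0013], [0, 0, -0.0013], [0, 0, -0.0013], [0, 0, -0.0013], [0, 0, -0.0013], [0, 0, -0.0013], [0, 0, -0.0013], [0, 0, -0.0013], [0, 0, -0.0013], [0, 0, -0.0013]]
[[-0.0003, 0.0, 0.0103], [-0.0003, 0.0, 0.0103], [-0.0003, 0.0, 0.0103], [-0.0003, 0.0, 0.0103], [-0.0003, 0.0, 0.0103], [-0.0003, 0.0, 0.0103], [-0.0003, 0.0, 0.0103], [-0.0003, 0.0, 0.0103], [-0.0003, 0.0, 0.0103], [-0.0003, 0.0, 0.0103]]
```

Request:
{"name": "jog_arm", "arguments": {
  "dr": [
    [0, 0, -0.0013],
    [0, 0, -0.0013],
    [0, 0, -0.0013],
    [0, 0, -0.0013],
    [0, 0, -0.0013],
    [0, 0, -0.0013],
    [0, 0, -0.0013],
    [0, 0, -0.0013],
    [0, 0, -0.0013],
    [0, 0, -0.0013]
  ],
  "slide": [
    [-0.0005, 0, 0.014],
    [-0.0005, 0, 0.014],
    [-0.0005, 0, 0.014],
    [-0.0005, 0, 0.014],
    [-0.0005, 0, 0.014],
    [-0.0005, 0, 0.013],
    [0, 0, 0.01],
    [0, 0, 0.01],
    [0, 0, 0],
    [0, 0, 0]
  ],
  "gripper": [1, 1, 1, 1, 1, 1, 1, 1, 1, 1]
}}

```text
time_s: 3.25
position: [0.484, -0.0015, 0.0995]
tool_rot: [[0.014, -1.0, 0.0], [-1.0, -0.014, -0.0], [0.0, -0.0, -1.0]]
ft_force: [1.1, 0.3, -0.0]
grip_width: 0.0852
```

Request:
{"name": "jog_arm", "arguments": {
  "dr": [
    [0, 0, 0],
    [0, 0, 0],
    [0, 0, 0],
    [0, 0, 0],
    [0, 0, 0],
    [0, 0, 0],
    [0, 0, 0],
    [0, 0, 0],
    [0, 0, 0],
    [0, 0, 0]
  ],
  "slide": [
    [0, 0, 0],
    [0, 0, 0],
    [0, 0, 0],
    [0, 0, 0],
    [0, 0, 0],
    [0, 0, 0],
    [0, 0, 0],
    [0, 0, 0],
    [0, 0, 0],
    [0, 0, 0]
  ],
  "gripper": [-1, -1, -1, -1, -1, -1, -1, -1, -1, -1],
  "force": 30
}}

```text
time_s: 4.25
position: [0.4841, -0.0042, 0.0997]
tool_rot: [[0.014, -1.0, 0.0], [-1.0, -0.014, -0.005], [0.005, -0.0, -1.0]]
ft_force: [-3.8, -17.5, 2.5]
grip_width: 0.0115
```

```bash
python3 look.py 3 wrist
```

```text
4.3 [ 0.484  -0.0042  0.0997] yaw -89.18 [ 0.    -0.005 -1.   ] F [ -3.2 -17.4   3.3] 0.011392403805277243 q [-14.4  24.7  96.9  -0.3  58.3  75. ]
```

View pics/wrist3.png

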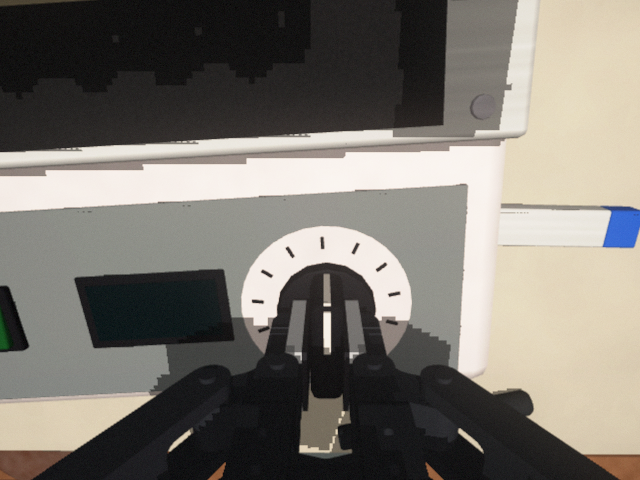

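Request:
{"name": "jog_arm", "arguments": {
  "dr": [
    [0, 0, 0],
    [0, 0, -0.145],
    [0, 0, -0.145],
    [0, 0, -0.145],
    [0, 0, -0.145],
    [0, 0, -0.145],
    [0, 0, -0.145],
    [0, 0, -0.145],
    [0, 0, -0.145],
    [0, 0, -0.145]
  ],
  "slide": [
    [0.0025, -0.001, 0],
    [0, 0, 0],
    [0, 0, 0],
    [0, 0, 0],
    [0, 0, 0],
    [0, 0, 0],
    [0, 0, 0],
    [0, 0, 0],
    [0, 0, 0],
    [0, 0, 0]
  ],
  "gripper": [-1, -1, -1, -1, -1, -1, -1, -1, -1, -1]
}}

```text
time_s: 5.3
position: [0.4838, -0.0044, 0.0997]
tool_rot: [[0.97, -0.243, -0.003], [-0.243, -0.97, -0.001], [-0.002, 0.002, -1.0]]
ft_force: [-6.5, -3.9, 9.3]
grip_width: 0.0114
```

Request:
{"name": "jog_arm", "arguments": {
  "dr": [
    [0, 0, -0.145],
    [0, 0, -0.145],
    [0, 0, -0.145],
    [0, 0, -0.145],
    [0, 0, -0.145],
    [0, 0, -0.145],
    [0, 0, -0.13],
    [0, 0, 0],
    [0, 0, 0],
    [0, 0, 0]
  ],
  "slide": [
    [0, 0, 0],
    [0, 0, 0],
    [0, 0, 0],
    [0, 0, 0],
    [0, 0, 0],
    [0, 0, 0],
    [0, 0, 0],
    [0, 0, 0],
    [0, 0, 0],
    [0, 0, 0]
  ],
  "gripper": [-1, -1, -1, -1, -1, -1, -1, -1, -1, -1]
}}

```text
time_s: 6.3
position: [0.4837, -0.0046, 0.0997]
tool_rot: [[0.733, 0.681, -0.003], [0.681, -0.733, -0.001], [-0.003, -0.001, -1.0]]
ft_force: [-8.2, -4.3, 9.0]
grip_width: 0.0118
```

```bash
python3 look.py 4 wrist; python3 -c "
from rig import observe;s=observe();print(s['wrist_torque'])"
```

```text
6.35 [ 0.4837 -0.0046  0.0997] yaw 42.89 [-0.003 -0.001 -1.   ] F [-6.4 -4.9  8.8] 0.01107623185724439 q [-14.5  24.8  96.8  -0.1  58.5 -57.4]
[-0.89267099  1.42578387  0.01353839]
```

View pics/wrist4.png

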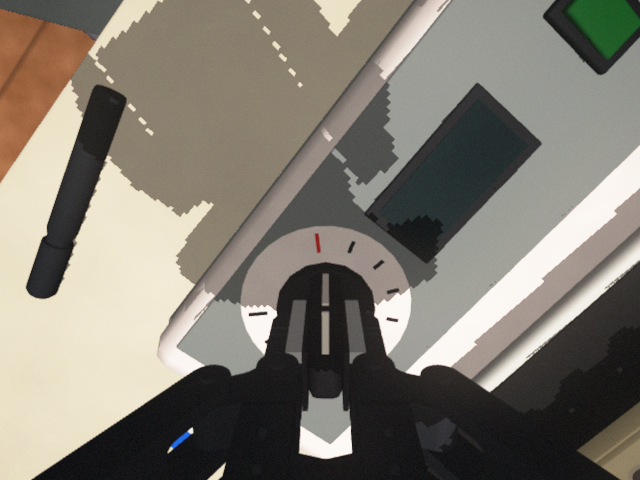

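Request:
{"name": "jog_arm", "arguments": {
  "dr": [
    [0, 0, -0.05],
    [0, 0, -0.05],
    [0, 0, -0.04],
    [0, 0, -0.03],
    [0, 0, 0],
    [0, 0, 0],
    [0, 0, 0],
    [0, 0, 0],
    [0, 0, 0],
    [0, 0, 0]
  ],
  "slide": [
    [0, 0, 0],
    [0, 0, 0],
    [0, 0, 0],
    [0, 0, 0],
    [0, 0, 0],
    [0, 0, 0],
    [0, 0, 0],
    [0, 0, 0],
    [0, 0, 0],
    [0, 0, 0]
  ],
  "gripper": [-1, -1, -1, -1, -1, -1, -1, -1, -1, -1]
}}

```text
time_s: 7.35
position: [0.4839, -0.0046, 0.0997]
tool_rot: [[0.609, 0.793, -0.002], [0.793, -0.609, -0.001], [-0.002, -0.001, -1.0]]
ft_force: [-7.6, -4.4, 8.5]
grip_width: 0.0117
```

```bash
python3 look.py 5 wrist; python3 -c "
from rig import observe;s=observe();print(s['wrist_torque'])"
```

```text
7.4 [ 0.4838 -0.0046  0.0997] yaw 52.45 [-0.002 -0.001 -1.   ] F [-8.5 -4.6  8.5] 0.011644805208897201 q [-14.6  24.8  96.8  -0.1  58.5 -67. ]
[-0.92430158  1.22486061 -1.28080397]
```

View pics/wrist5.png

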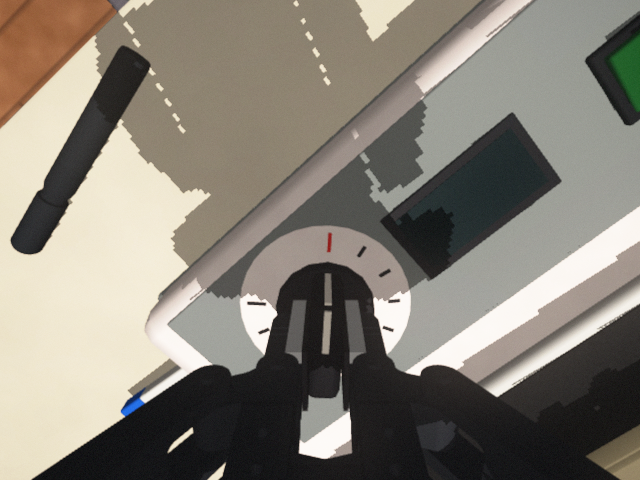

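Request:
{"name": "jog_arm", "arguments": {
  "dr": [
    [0, 0, 0],
    [0, 0, 0],
    [0, 0, 0],
    [0, 0, 0],
    [0, 0, 0],
    [0, 0, 0],
    [0, 0, 0],
    [0, 0, 0],
    [0, 0, 0],
    [0, 0, 0]
  ],
  "slide": [
    [0, 0, 0],
    [0, 0, 0],
    [0, 0, 0],
    [0, 0, 0],
    [0, 0, 0],
    [0, 0, -0.02],
    [0, 0, -0.02],
    [0, 0, -0.03],
    [0, 0, -0.03],
    [0, 0, 0]
  ],
  "gripper": [1, 1, 1, 1, 1, 1, 1, 1, 1, 1]
}}

```text
time_s: 8.4
position: [0.4864, -0.0043, 0.2028]
tool_rot: [[0.607, 0.795, 0.007], [0.795, -0.607, -0.002], [0.003, 0.007, -1.0]]
ft_force: [-0.5, -0.5, -0.2]
grip_width: 0.0854
```

```bash
python3 look.py 6 wrist; python3 go.py .498 -.15 .15 0 10;python3 - <<'E'
from h import *
v=pickle.load(open('v6.pkl','rb'))['wrist']
a=cv2.resize(v['pixels'][165:295,255:395],None,fx=5,fy=5,interpolation=cv2.INTER_CUBIC);cv2.imwrite('pics/k6.png',a)
E
```

```text
8.45 [ 0.4855 -0.0041  0.2007] yaw 52.61 [ 0.004 -0.001 -1.   ] F [-0.5 -0.5 -0.3] 0.08509412071840972 q [-14.5  17.5  88.5   0.   73.9 -67.1]
8.45 [ 0.4855 -0.0041  0.2007] [-0.46188242 -0.45469875 -0.34658864] 0.08509412071840972
psi 52.61
[[0, 0, 0.0918], [0, 0, 0.0918], [0, 0, 0.0918], [0, 0, 0.0918], [0, 0, 0.0918], [0, 0, 0.0918], [0, 0, 0.0918], [0, 0, 0.0918], [0, 0, 0.0918], [0, 0, 0.0918]]
[[-0.0108, 0.0099, 0.0051], [-0.0099, 0.0108, 0.0051], [-0.0089, 0.0117, 0.0051], [-0.0077, 0.0124, 0.0051], [-0.0066, 0.0131, 0.0051], [-0.0053, 0.0136, 0.0051], [-0.0041, 0.0141, 0.0051], [-0.0028, 0.0144, 0.0051], [-0.0014, 0.0146, 0.0051], [-0.0001, 0.0146, 0.0051]]
```

View pics/k6.png

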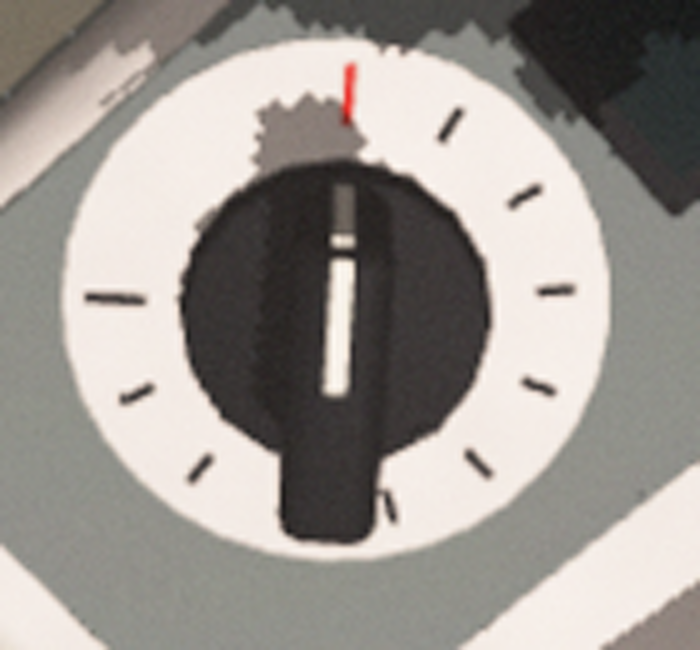

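Request:
{"name": "jog_arm", "arguments": {
  "dr": [
    [0, 0, 0.092],
    [0, 0, 0.092],
    [0, 0, 0.092],
    [0, 0, 0.092],
    [0, 0, 0.092],
    [0, 0, 0.092],
    [0, 0, 0.092],
    [0, 0, 0.092],
    [0, 0, 0.092],
    [0, 0, 0.09]
  ],
  "slide": [
    [-0.011, 0.01, 0],
    [-0.01, 0.011, 0],
    [-0.009, 0.012, 0],
    [-0.008, 0.0125, 0],
    [-0.0065, 0.013, 0],
    [-0.0053, 0.0135, 0.01],
    [-0.004, 0.014, 0.01],
    [-0.0028, 0.0145, 0.01],
    [-0.0014, 0.0145, 0.01],
    [0, 0.0145, 0.01]
  ],
  "gripper": [1, 1, 1, 1, 1, 1, 1, 1, 1, 1]
}}

```text
time_s: 9.45
position: [0.497, -0.1508, 0.1476]
tool_rot: [[1.0, -0.004, -0.002], [-0.004, -1.0, 0.001], [-0.002, -0.001, -1.0]]
ft_force: [-0.2, 0.3, -0.9]
grip_width: 0.0856
```

```bash
python3 look.py 7 wrist; python3 -c "
from rig import observe
from h import *
s=observe();print(s['time_s'],s['position'],s['tool_rot'])
v=pickle.load(open('v6.pkl','rb'))['wrist']
f=lambda u,w,z:onz(v,u/5+255-.4,w/5+165-.4,z)
for a,b,z in ((f(341,260,.112),f(336,395,.112),0),(f(350,66,.077),f(346,123,.077),0)):
  e=a-b;print(np.degrees(np.arctan2(e[1],e[0])))
e=f(348,95,.077)-f(336,300,.077);print(np.degrees(np.arctan2(e[1],e[0])))
"
```

```text
9.5 [ 0.4967 -0.1524  0.1461] yaw -0.53 [-0.004  0.001 -1.   ] F [ 0.  -1.9 -2.3] 0.08508585051431583 q [-30.1  24.3  87.8  -0.   68.2 -29.6]
9.5 [ 0.49672517 -0.1523992   0.14613703] [[ 0.99994971 -0.00932022 -0.00370292]
 [-0.00931486 -0.99995555  0.00146075]
 [-0.00371637 -0.00142618 -0.99999208]]
140.3845742063844
138.5245662655212
139.1801901933851
```

View pics/wrist7.png

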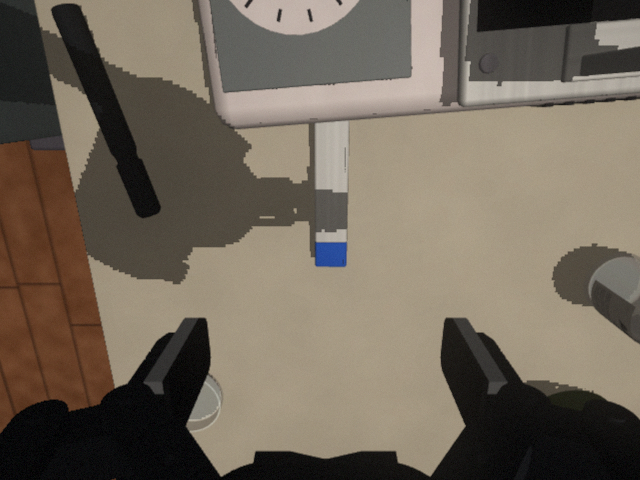

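```bash
python3 look.py 8 wrist; python3 - <<'E'
from h import *
d=pickle.load(open('v8.pkl','rb'));v=d['wrist']
hsv=cv2.cvtColor(v['pixels'],cv2.COLOR_BGR2HSV)
m=cv2.inRange(hsv,(100,150,80),(130,255,255));n,l,st,c=cv2.connectedComponentsWithStats(m)
i=1+np.argmax(st[1:,4]);print(st[i]);x,y,w,h,_=st[i]
g=lambda u,w,z=.016:onz(v,u,w,z).round(4)
print('blue TL,TR,BR,BL',g(x,y),g(x+w,y),g(x+w,y+h),g(x,y+h))
gr=v['pixels'].astype(int).sum(2)
for r in (130,160,180,215): 
    row=v['pixels'][r,295:365].astype(int).sum(1); e=np.abs(np.diff(row)); k=np.argsort(e)[-4:]+296; print(r,sorted(k))
print('body',g(316,140),g(349,140),g(316,240),g(347.5,240)); print('shaker edge',g(330,121,.03))
E
```

```text
9.55 [ 0.4967 -0.1513  0.1471] yaw -0.14 [-0.004  0.002 -1.   ] F [-0.3  0.  -0.3] 0.08566068397335103 q [-30.   24.2  87.8  -0.   68.3 -29.9]
[316 241  31  24 723]
blue TL,TR,BR,BL [ 0.4898 -0.1602  0.016 ] [ 0.5108 -0.1604  0.016 ] [ 0.5109 -0.178   0.016 ] [ 0.4894 -0.1778  0.016 ]
130 [np.int64(308), np.int64(309), np.int64(315), np.int64(316)]
160 [np.int64(310), np.int64(315), np.int64(316), np.int64(348)]
180 [np.int64(308), np.int64(315), np.int64(316), np.int64(348)]
215 [np.int64(316), np.int64(347), np.int64(348), np.int64(349)]
body [ 0.491  -0.0932  0.016 ] [ 0.5116 -0.0935  0.016 ] [ 0.4898 -0.1594  0.016 ] [ 0.5111 -0.1596  0.016 ]
shaker edge [ 0.4997 -0.0812  0.03  ]
```

```bash
python3 go.py .5 -.145 .018 0 10
```

```text
9.55 [ 0.4967 -0.1513  0.1471] [-0.27632437  0.01709503 -0.28183141] 0.08566068397335103
psi -0.14
[[0, 0, -0.0002], [0, 0, -0.0002], [0, 0, -0.0002], [0, 0, -0.0002], [0, 0, -0.0002], [0, 0, -0.0002], [0, 0, -0.0002], [0, 0, -0.0002], [0, 0, -0.0002], [0, 0, -0.0002]]
[[0.0003, -0.0006, 0.0129], [0.0003, -0.0006, 0.0129], [0.0003, -0.0006, 0.0129], [0.0003, -0.0006, 0.0129], [0.0003, -0.0006, 0.0129], [0.0003, -0.0006, 0.0129], [0.0003, -0.0006, 0.0129], [0.0003, -0.0006, 0.0129], [0.0003, -0.0006, 0.0129], [0.0003, -0.0006, 0.0129]]
```

Request:
{"name": "jog_arm", "arguments": {
  "dr": [
    [0, 0, 0],
    [0, 0, 0],
    [0, 0, 0],
    [0, 0, 0],
    [0, 0, 0],
    [0, 0, 0],
    [0, 0, 0],
    [0, 0, 0],
    [0, 0, 0],
    [0, 0, 0]
  ],
  "slide": [
    [0.0004, -0.0006, 0.02],
    [0.0004, -0.0006, 0.02],
    [0.0004, -0.0006, 0.02],
    [0.0004, -0.0006, 0.02],
    [0.0004, -0.0006, 0.015],
    [0.0004, -0.0006, 0.015],
    [0.0004, -0.0006, 0.01],
    [0.0005, -0.0006, 0.009],
    [0, -0.001, 0],
    [0, 0, 0]
  ],
  "gripper": [1, 1, 1, 1, 1, 1, 1, 1, 1, 1]
}}

```text
time_s: 10.55
position: [0.5009, -0.1445, 0.0206]
tool_rot: [[1.0, 0.001, 0.0], [0.001, -1.0, -0.0], [0.0, 0.0, -1.0]]
ft_force: [0.4, -0.5, 0.4]
grip_width: 0.0851
```

```bash
python3 look.py 9 wrist
```

```text
10.6 [ 0.501  -0.1447  0.0208] yaw 0.03 [ 0.001 -0.    -1.   ] F [-0.3 -0.3  0.9] 0.0854600248867895 q [-29.1  34.7  95.4   0.   49.9 -29.2]
```

View pics/wrist9.png

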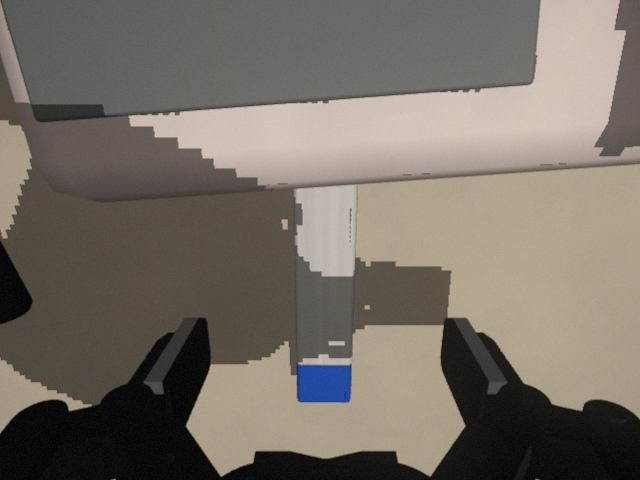

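Request:
{"name": "jog_arm", "arguments": {
  "dr": [
    [0, 0, 0],
    [0, 0, 0],
    [0, 0, 0],
    [0, 0, 0],
    [0, 0, 0],
    [0, 0, 0],
    [0, 0, 0],
    [0, 0, 0],
    [0, 0, 0],
    [0, 0, 0]
  ],
  "slide": [
    [0, 0, 0.003],
    [0, 0, 0],
    [0, 0, 0],
    [0, 0, 0],
    [0, 0, 0],
    [0, 0, 0],
    [0, 0, 0],
    [0, 0, 0],
    [0, 0, 0],
    [0, 0, 0]
  ],
  "gripper": [1, 0, -1, -1, -1, -1, -1, -1, -1, -1],
  "force": 60
}}

```text
time_s: 11.6
position: [0.5009, -0.1448, 0.0177]
tool_rot: [[1.0, 0.0, 0.0], [0.0, -1.0, -0.0], [0.0, 0.0, -1.0]]
ft_force: [-0.8, 0.2, 5.5]
grip_width: 0.0203
```

```bash
python3 look.py 10 wrist side; python3 - <<'E'
from h import *
v=pickle.load(open('v10.pkl','rb'))['side']
cv2.imwrite('pics/s10.png',cv2.resize(v['pixels'][230:380,280:440],None,fx=4,fy=4,interpolation=cv2.INTER_CUBIC))
E
```

```text
11.7 [ 0.5008 -0.1448  0.0177] yaw 0.0 [ 0. -0. -1.] F [-1.  -0.3  5.7] 0.019941540904202203 q [-29.1  35.   95.5  -0.   49.5 -29.1]
```

View pics/s10.png

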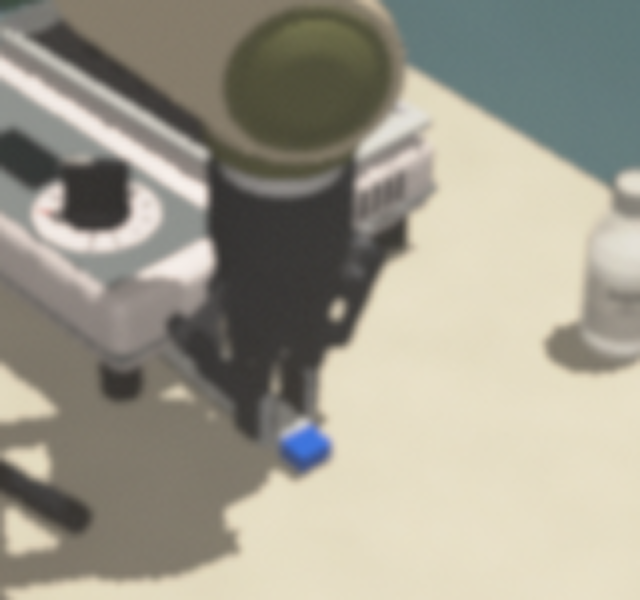

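Request:
{"name": "jog_arm", "arguments": {
  "dr": [
    [0, 0, 0],
    [0, 0, 0],
    [0, 0, 0],
    [0, 0, 0],
    [0, 0, 0],
    [0, 0, 0],
    [0, 0, 0],
    [0, 0, 0],
    [0, 0, 0],
    [0, 0, 0]
  ],
  "slide": [
    [0, 0.01, 0],
    [0, 0.02, 0],
    [0, 0.025, 0],
    [0, 0.025, 0],
    [0, 0.025, 0],
    [0, 0.025, 0],
    [0, 0.025, 0],
    [0, 0.015, 0],
    [0, 0.005, 0],
    [0, 0, 0]
  ],
  "gripper": [-1, -1, -1, -1, -1, -1, -1, -1, -1, -1]
}}

```text
time_s: 12.7
position: [0.5007, -0.3206, 0.0177]
tool_rot: [[1.0, -0.001, 0.0], [-0.001, -1.0, -0.001], [0.0, 0.001, -1.0]]
ft_force: [-1.8, -1.0, 4.0]
grip_width: 0.0201
```

```bash
python3 look.py 11 wrist top
```

```text
12.8 [ 0.5008 -0.3205  0.0177] yaw -0.01 [ 0.001 -0.002 -1.   ] F [-0.5 -2.3  4.4] 0.01987959158483091 q [-44.   39.9  83.1  -0.   56.8 -44. ]
```

View pics/wrist11.png

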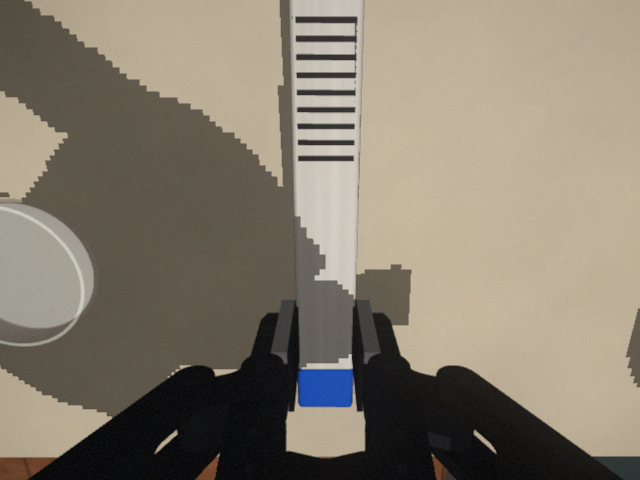

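View pics/top11.png

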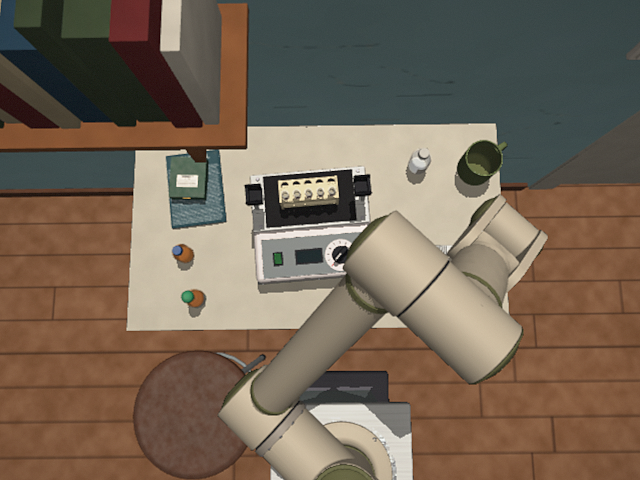

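Request:
{"name": "jog_arm", "arguments": {
  "dr": [
    [0, 0, 0],
    [0, 0, 0],
    [0, 0, 0],
    [0, 0, 0],
    [0, 0, 0],
    [0, 0, 0],
    [0, 0, 0],
    [0, 0, 0],
    [0, 0, 0],
    [0, 0, 0]
  ],
  "slide": [
    [0, 0, 0],
    [0, 0, 0],
    [0, 0, 0],
    [0, 0, -0.03],
    [0, 0, -0.03],
    [0, -0.02, -0.03],
    [0, -0.02, -0.03],
    [0, -0.02, 0],
    [0, -0.02, 0],
    [0, 0, 0]
  ],
  "gripper": [1, 1, 1, 1, 1, 1, 1, 1, 1, 1]
}}

```text
time_s: 13.8
position: [0.5002, -0.2369, 0.1363]
tool_rot: [[1.0, 0.002, -0.002], [0.002, -1.0, 0.002], [-0.002, -0.002, -1.0]]
ft_force: [-0.4, 0.1, -1.2]
grip_width: 0.0853
```

```bash
python3 look.py 12 wrist
```

```text
13.85 [ 0.5004 -0.2383  0.1363] yaw 0.1 [-0.002  0.001 -1.   ] F [ 0.6 -0.   0.2] 0.08525831922158852 q [-37.7  27.9  83.1  -0.   69.1 -37.8]
```

View pics/wrist12.png

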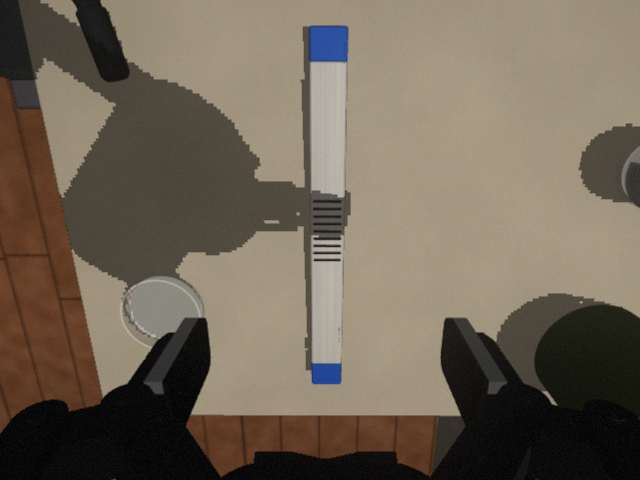

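```bash
python3 - <<'E'
from h import *
d=pickle.load(open('v12.pkl','rb'));v=d['wrist']
hsv=cv2.cvtColor(v['pixels'],cv2.COLOR_BGR2HSV)
m=cv2.inRange(hsv,(100,150,80),(130,255,255));n,l,st,c=cv2.connectedComponentsWithStats(m)
for i in range(1,n):
  if st[i,4]>100:
    cs,_=cv2.findContours((l==i).astype('uint8'),cv2.RETR_EXTERNAL,cv2.CHAIN_APPROX_NONE);p=cv2.boxPoints(cv2.minAreaRect(cs[0]));print(p.tolist())
    print(np.round([onz(v,u,w,.016)[:2] for u,w in p],4).tolist(), onz(v,*c[i],.016).round(4))
E
```

```text
[[309.0, 26.0], [346.0, 26.0], [346.0, 60.0], [309.0, 60.0]]
[[0.4907, -0.1152], [0.5112, -0.1151], [0.5115, -0.1324], [0.4905, -0.1325]] [ 0.5012 -0.1237  0.016 ]
[[312.0, 364.0], [340.0, 364.0], [340.0, 383.0], [312.0, 383.0]]
[[0.4903, -0.336], [0.5106, -0.3359], [0.5109, -0.3526], [0.4901, -0.3526]] [ 0.5003 -0.3441  0.016 ]
```

```bash
python3 look.py 13; 
```

```text
13.85 [ 0.5004 -0.2383  0.1363] yaw 0.1 [-0.002  0.001 -1.   ] F [ 0.6 -0.   0.2] 0.08525831922158852 q [-37.7  27.9  83.1  -0.   69.1 -37.8]
```

Request:
{"name": "jog_arm", "arguments": {
  "dr": [
    [0, 0, 0],
    [0, 0, 0],
    [0, 0, 0],
    [0, 0, 0],
    [0, 0, 0],
    [0, 0, 0],
    [0, 0, 0],
    [0, 0, 0],
    [0, 0, 0],
    [0, 0, 0]
  ],
  "slide": [
    [0, -0.001, 0.02],
    [0, -0.001, 0.02],
    [0, -0.001, 0.02],
    [0, 0, 0.02],
    [0, 0, 0.015],
    [0, 0, 0.01],
    [0, 0, 0.008],
    [0, 0, 0.005],
    [0, 0, 0],
    [0, 0, 0]
  ],
  "gripper": [1, 1, 1, 1, 1, 1, 1, 1, 1, 1]
}}

```text
time_s: 14.85
position: [0.501, -0.2369, 0.0197]
tool_rot: [[1.0, -0.0, 0.001], [-0.0, -1.0, -0.0], [0.001, 0.0, -1.0]]
ft_force: [0.5, -0.3, -0.6]
grip_width: 0.0853
```

Request:
{"name": "jog_arm", "arguments": {
  "dr": [
    [0, 0, 0],
    [0, 0, 0],
    [0, 0, 0],
    [0, 0, 0],
    [0, 0, 0],
    [0, 0, 0],
    [0, 0, 0],
    [0, 0, 0],
    [0, 0, 0],
    [0, 0, 0]
  ],
  "slide": [
    [0, -0.003, 0.002],
    [0, 0, 0],
    [0, 0, 0],
    [0, 0, 0],
    [0, 0, 0],
    [0, 0, 0],
    [0, 0, 0],
    [0, 0, 0],
    [0, 0, 0],
    [0, 0, 0]
  ],
  "gripper": [1, 1, 0, -1, -1, -1, -1, -1, -1, -1],
  "force": 80
}}

```text
time_s: 15.85
position: [0.5009, -0.2338, 0.0177]
tool_rot: [[1.0, -0.0, 0.001], [-0.0, -1.0, -0.0], [0.001, 0.0, -1.0]]
ft_force: [-0.5, 0.6, 5.9]
grip_width: 0.0196
```

Request:
{"name": "jog_arm", "arguments": {
  "dr": [
    [0, 0, 0],
    [0, 0, 0],
    [0, 0, 0],
    [0, 0, 0],
    [0, 0, 0],
    [0, 0, 0],
    [0, 0, 0],
    [0, 0, 0],
    [0, 0, 0],
    [0, 0, 0]
  ],
  "slide": [
    [0, 0, 0],
    [0, 0, 0],
    [0, 0, -0.005],
    [0, 0, -0.01],
    [0, 0, -0.01],
    [0, 0, -0.01],
    [0, 0, -0.005],
    [0, 0, 0],
    [0, 0, 0],
    [0, 0, 0]
  ],
  "gripper": [-1, -1, -1, -1, -1, -1, -1, -1, -1, -1]
}}

```text
time_s: 16.85
position: [0.5006, -0.2336, 0.057]
tool_rot: [[1.0, 0.0, -0.001], [0.0, -1.0, 0.0], [-0.001, -0.0, -1.0]]
ft_force: [0.4, 0.3, -2.1]
grip_width: 0.0197
```

```bash
python3 look.py 14 wrist side; python3 - <<'E'
from h import *
v=pickle.load(open('v14.pkl','rb'))['side']
cv2.imwrite('pics/s14.png',cv2.resize(v['pixels'][230:430,280:480],None,fx=3,fy=3,interpolation=cv2.INTER_CUBIC))
E
```

```text
16.95 [ 0.5006 -0.2336  0.0569] yaw -0.0 [-0.001  0.    -1.   ] F [ 0.1  0.4 -1.7] 0.019516699537531608 q [-37.3  33.7  88.5  -0.   57.9 -37.3]
```

View pics/s14.png

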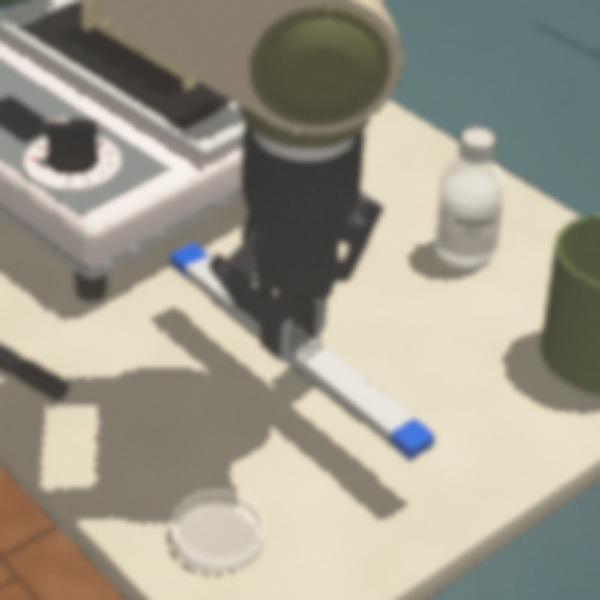

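View pics/wrist14.png

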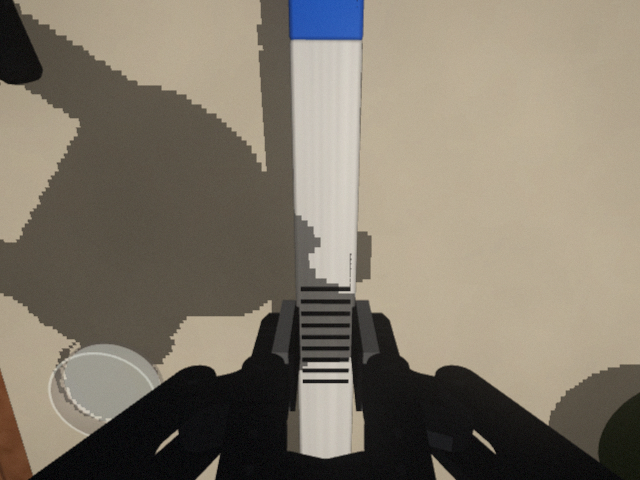

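```bash
python3 - <<'E'
from h import *
d=pickle.load(open('v0.pkl','rb'))
X=tri([d['top'],d['side']],[(248,149),(300,68)]);print(X,proj(d['top'],X),proj(d['side'],X))
E
python3 go.py .5006 -.2336 .255 0 10; python3 - <<'E'
from h import *
plan(np.array([.5006,-.2336,.255]),[.602,.062,.255],20,np.eye(3)@np.diag([1,-1,-1]),4.3)
E
```

```text
[0.59291188 0.14452804 0.50822491] [247.69691958 149.52957282] [300.42644113  67.89878396]
16.95 [ 0.5006 -0.2336  0.0569] [ 0.12540418  0.36767056 -1.70807575] 0.019516699537531608
psi -0.0
[[0, 0, -0.0], [0, 0, -0.0], [0, 0, -0.0], [0, 0, -0.0], [0, 0, -0.0], [0, 0, -0.0], [0, 0, -0.0], [0, 0, -0.0], [0, 0, -0.0], [0, 0, -0.0]]
[[0.0, -0.0, -0.0198], [0.0, -0.0, -0.0198], [0.0, -0.0, -0.0198], [0.0, -0.0, -0.0198], [0.0, -0.0, -0.0198], [0.0, -0.0, -0.0198], [0.0, -0.0, -0.0198], [0.0, -0.0, -0.0198], [0.0, -0.0, -0.0198], [0.0, -0.0, -0.0198]]
psi 0.0
[[0, 0, -0.0038], [0, 0, -0.0038], [0, 0, -0.0038], [0, 0, -0.0038], [0, 0, -0.0038], [0, 0, -0.0038], [0, 0, -0.0038], [0, 0, -0.0038], [0, 0, -0.0038], [0, 0, -0.0038], [0, 0, -0.0038], [0, 0, -0.0038], [0, 0, -0.0038], [0, 0, -0.0038], [0, 0, -0.0038], [0, 0, -0.0038], [0, 0, -0.0038], [0, 0, -0.0038], [0, 0, -0.0038], [0, 0, -0.0038]]
[[0.0051, -0.0148, -0.0], [0.0051, -0.0148, -0.0], [0.0052, -0.0147, -0.0], [0.0052, -0.0147, -0.0], [0.0053, -0.0147, -0.0], [0.0053, -0.0147, -0.0], [0.0054, -0.0147, -0.0], [0.0055, -0.0146, -0.0], [0.0055, -0.0146, -0.0], [0.0056, -0.0146, -0.0], [0.0056, -0.0146, -0.0], [0.0057, -0.0146, -0.0], [0.0057, -0.0145, -0.0], [0.0058, -0.0145, -0.0], [0.0058, -0.0145, -0.0], [0.0059, -0.0145, -0.0], [0.0059, -0.0144, -0.0], [0.006, -0.0144, -0.0], [0.0061, -0.0144, -0.0], [0.0061, -0.0144, -0.0]]
```

Request:
{"name": "jog_arm", "arguments": {
  "dr": [
    [0, 0, 0],
    [0, 0, 0],
    [0, 0, 0],
    [0, 0, 0],
    [0, 0, 0],
    [0, 0, 0],
    [0, 0, 0],
    [0, 0, 0],
    [0, 0, 0],
    [0, 0, 0]
  ],
  "slide": [
    [0, 0, -0.01],
    [0, 0, -0.02],
    [0, 0, -0.025],
    [0, 0, -0.025],
    [0, 0, -0.025],
    [0, 0, -0.025],
    [0, 0, -0.025],
    [0, 0, -0.025],
    [0, 0, -0.018],
    [0, 0, 0]
  ],
  "gripper": [-1, -1, -1, -1, -1, -1, -1, -1, -1, -1]
}}

```text
time_s: 17.95
position: [0.5013, -0.234, 0.2582]
tool_rot: [[1.0, 0.0, 0.004], [0.0, -1.0, -0.003], [0.004, 0.003, -1.0]]
ft_force: [-0.3, -0.6, -3.2]
grip_width: 0.0194
```

Request:
{"name": "jog_arm", "arguments": {
  "dr": [
    [0, 0, -0.0075],
    [0, 0, -0.0075],
    [0, 0, -0.0075],
    [0, 0, -0.0075],
    [0, 0, -0.0075],
    [0, 0, -0.0075],
    [0, 0, -0.0075],
    [0, 0, -0.0075],
    [0, 0, -0.0075],
    [0, 0, -0.0075]
  ],
  "slide": [
    [0.003, -0.01, 0],
    [0.003, -0.015, 0],
    [0.004, -0.02, 0],
    [0.004, -0.02, 0],
    [0.005, -0.02, 0],
    [0.005, -0.02, 0],
    [0.005, -0.02, 0],
    [0.004, -0.02, 0],
    [0.003, -0.015, 0],
    [0.003, -0.01, 0]
  ],
  "gripper": [-1, -1, -1, -1, -1, -1, -1, -1, -1, -1]
}}

```text
time_s: 18.95
position: [0.5338, -0.0606, 0.2548]
tool_rot: [[0.997, 0.077, -0.001], [0.077, -0.997, 0.001], [-0.001, -0.001, -1.0]]
ft_force: [-0.1, -0.2, -0.9]
grip_width: 0.0198
```

```bash
python3 go.py .56 .062 .255 4.3 10
```

```text
18.95 [ 0.5338 -0.0606  0.2548] [-0.12768285 -0.17118362 -0.91548489] 0.019812977398788043
psi 4.42
[[0, 0, 0.0002], [0, 0, 0.0002], [0, 0, 0.0002], [0, 0, 0.0002], [0, 0, 0.0002], [0, 0, 0.0002], [0, 0, 0.0002], [0, 0, 0.0002], [0, 0, 0.0002], [0, 0, 0.0002]]
[[0.0036, -0.012, -0.0], [0.0036, -0.012, -0.0], [0.0036, -0.012, -0.0], [0.0036, -0.012, -0.0], [0.0035, -0.012, -0.0], [0.0035, -0.012, -0.0], [0.0035, -0.012, -0.0], [0.0035, -0.012, -0.0], [0.0035, -0.012, -0.0], [0.0035, -0.012, -0.0]]
```

Request:
{"name": "jog_arm", "arguments": {
  "dr": [
    [0, 0, 0],
    [0, 0, 0],
    [0, 0, 0],
    [0, 0, 0],
    [0, 0, 0],
    [0, 0, 0],
    [0, 0, 0],
    [0, 0, 0],
    [0, 0, 0],
    [0, 0, 0]
  ],
  "slide": [
    [0.0035, -0.01, 0],
    [0.0035, -0.015, 0],
    [0.0035, -0.015, 0],
    [0.0035, -0.015, 0],
    [0.0035, -0.015, 0],
    [0.0035, -0.015, 0],
    [0.0035, -0.015, 0],
    [0.0035, -0.012, 0],
    [0.0035, -0.008, 0],
    [0.003, 0, 0]
  ],
  "gripper": [-1, -1, -1, -1, -1, -1, -1, -1, -1, -1]
}}

```text
time_s: 19.95
position: [0.5596, 0.0607, 0.2553]
tool_rot: [[0.997, 0.076, 0.0], [0.076, -0.997, 0.0], [0.0, -0.0, -1.0]]
ft_force: [-0.2, -0.6, -1.5]
grip_width: 0.0196
```

```bash
python3 look.py 15 wrist top side
```

```text
20.1 [0.5596 0.0593 0.2552] yaw 4.27 [-0. -0. -1.] F [-0.2 -0.  -1.4] 0.019637080847189774 q [ -6.   22.6  70.9  -0.   86.5 -10.3]
```

View pics/wrist15.png

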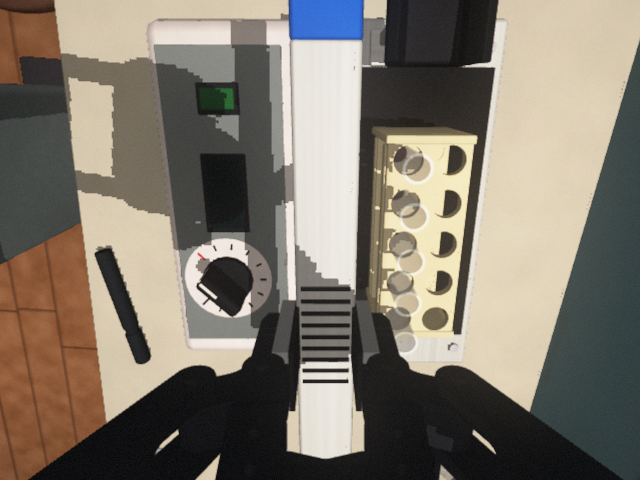

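View pics/top15.png

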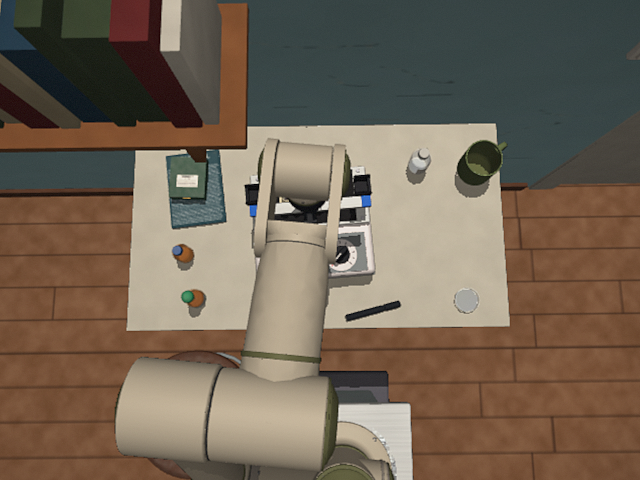

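View pics/side15.png

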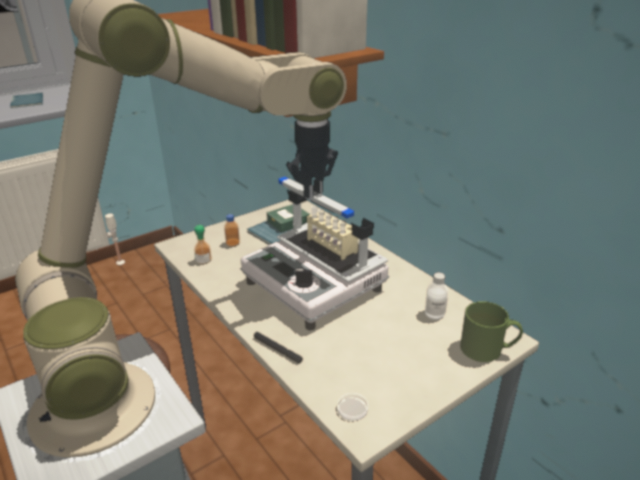

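```bash
python3 - <<'E'
from h import *
d=pickle.load(open('v15.pkl','rb'))
for y in (-.02,-.005,.01):
  for px in ((325,88),(325,64),(343,88)):
    C,r=ray(d['side'],*px); print(y,px,(C+r*(y-C[1])/r[1]).round(3))
for z in (.42,.45,.48): print(z,[onz(d['top'],u,w,z).round(3) for u,w in ((256,200),(259,150),(349,170),(276,141),(275,190))])
v=d['wrist'];cv2.imwrite('pics/t15.png',cv2.resize(d['top']['pixels'][165:235,230:390],None,fx=5,fy=5,interpolation=cv2.INTER_CUBIC))
E
```

```text
-0.02 (325, 88) [ 0.534 -0.02   0.51 ]
-0.02 (325, 64) [ 0.535 -0.02   0.554]
-0.02 (343, 88) [ 0.577 -0.02   0.503]
-0.005 (325, 88) [ 0.546 -0.005  0.505]
-0.005 (325, 64) [ 0.546 -0.005  0.55 ]
-0.005 (343, 88) [ 0.59  -0.005  0.498]
0.01 (325, 88) [0.557 0.01  0.5  ]
0.01 (325, 64) [0.557 0.01  0.546]
0.01 (343, 88) [0.602 0.01  0.493]
0.42 [array([0.533, 0.142, 0.42 ]), array([0.62 , 0.138, 0.42 ]), array([ 0.583, -0.014,  0.42 ]), array([0.636, 0.109, 0.42 ]), array([0.55 , 0.111, 0.42 ])]
0.45 [array([0.527, 0.138, 0.45 ]), array([0.611, 0.134, 0.45 ]), array([ 0.575, -0.013,  0.45 ]), array([0.626, 0.106, 0.45 ]), array([0.543, 0.108, 0.45 ])]
0.48 [array([0.52 , 0.135, 0.48 ]), array([0.601, 0.131, 0.48 ]), array([ 0.566, -0.011,  0.48 ]), array([0.615, 0.104, 0.48 ]), array([0.535, 0.105, 0.48 ])]
```

View pics/t15.png

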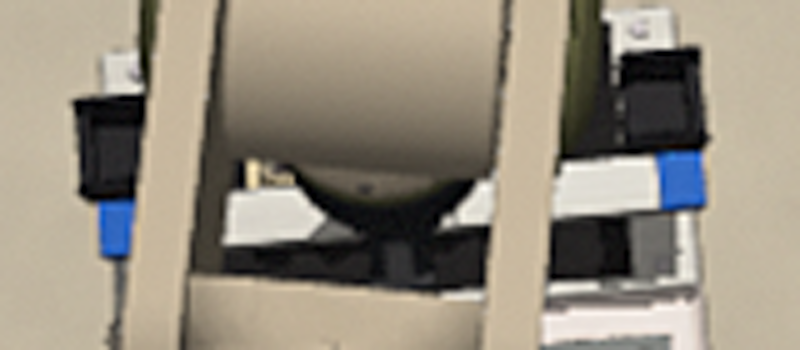

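```bash
python3 - <<'E'
from h import *
d=pickle.load(open('v0.pkl','rb'));im=d['top']['pixels']
a=cv2.resize(im[170:212,240:270],None,fx=12,fy=12,interpolation=cv2.INTER_CUBIC)
b=cv2.resize(im[168:210,348:378],None,fx=12,fy=12,interpolation=cv2.INTER_CUBIC)
o=np.hstack([a,b]).astype(float);o=np.clip(255*(o/255)**.5,0,255)
cv2.imwrite('pics/sad.png',o)
E
```

```text
[ WARN:0@0.059] global loadsave.cpp:1063 imwrite_ Unsupported depth image for selected encoder is fallbacked to CV_8U.
```

View pics/sad.png

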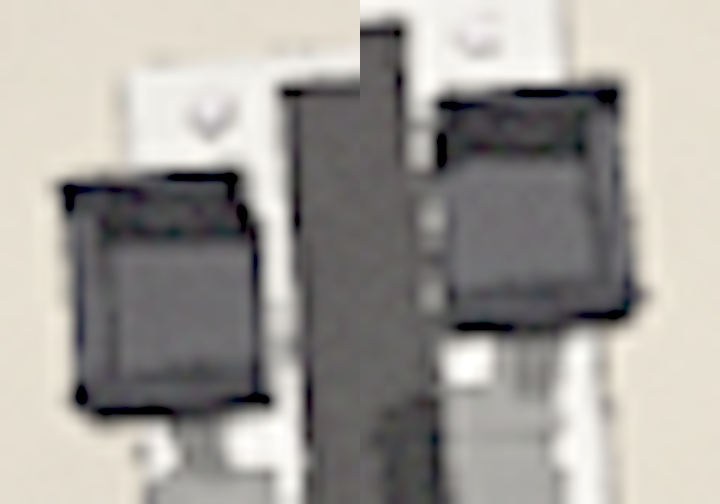

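```bash
python3 - <<'E'
from h import *
v=pickle.load(open('v0.pkl','rb'))['top']
zl=lambda u,w:onz(v,240+u/12-.46,170+w/12-.46,.209)[:2]
zr=lambda u,w:onz(v,348+(u-360)/12-.46,168+w/12-.46,.209)[:2]
L=np.array([zl(65,190),zl(238,180),zl(267,400),zl(82,408)]);R=np.array([zr(618,90),zr(440,99),zr(448,325),zr(636,310)])
print(L.round(4),R.round(4)); l=L.mean(0);r=R.mean(0);print(l,r,np.linalg.norm(l-r),(l+r)/2,np.degrees(np.arctan2(-(l-r)[0],(l-r)[1])))
print('x-size',np.linalg.norm(L[0]-L[3]),np.linalg.norm(R[0]-R[3]), 'outer', np.linalg.norm((L[0]+L[3])/2-(R[0]+R[3])/2))
# bar now
v=pickle.load(open('v15.pkl','rb'))['top']
z=lambda u,w:onz(v,230+u/5-.4,165+w/5-.4,.2535)[:2]
B=np.array([z(660,156),z(705,153),z(707,206),z(664,209)]);A=np.array([z(98,204),z(99,257),z(131,202),z(132,255)])
print(B.round(4),A.round(4)); re=(B[1]+B[2])/2; le=(A[0]+A[1])/2
print('bar',re,le,np.linalg.norm(le-re),(re+le)/2,np.degrees(np.arctan2(-(le-re)[0],(le-re)[1])))
E
```

```text
[[0.6123 0.1919]
 [0.6136 0.1621]
 [0.5748 0.1569]
 [0.5738 0.1886]] [[ 0.6306 -0.0649]
 [ 0.6295 -0.0342]
 [ 0.5895 -0.0347]
 [ 0.5917 -0.067 ]]
[0.59364416 0.17488293] [ 0.61031045 -0.05019549] 0.22569462183755545 [0.6019773  0.06234372] 4.2348285471462574
x-size 0.03859205491804088 0.0390349575484642 outer 0.25684398609453885
[[ 0.5765 -0.0454]
 [ 0.5775 -0.0632]
 [ 0.5561 -0.0634]
 [ 0.5551 -0.0465]] [[0.5603 0.1766]
 [0.539  0.1759]
 [0.5609 0.1635]
 [0.5396 0.163 ]]
bar [ 0.56678253 -0.06334144] [0.54960608 0.17624774] 0.2402040920543315 [0.55819431 0.05645315] 4.100592141270128
```

Request:
{"name": "jog_arm", "arguments": {
  "dr": [
    [0, 0, 0],
    [0, 0, 0],
    [0, 0, -0.002],
    [0, 0, 0],
    [0, 0, 0],
    [0, 0, 0],
    [0, 0, 0],
    [0, 0, 0],
    [0, 0, 0],
    [0, 0, 0]
  ],
  "slide": [
    [0, 0, 0.006],
    [0, 0, 0.006],
    [0.006, -0.0005, 0],
    [0.008, -0.0005, 0],
    [0.008, -0.0005, 0],
    [0.008, -0.0005, 0],
    [0.008, -0.0005, 0],
    [0.006, 0, 0],
    [0, 0, 0],
    [0, 0, 0]
  ],
  "gripper": [-1, -1, -1, -1, -1, -1, -1, -1, -1, -1]
}}

```text
time_s: 21.1
position: [0.603, 0.0656, 0.2432]
tool_rot: [[0.997, 0.077, -0.0], [0.077, -0.997, -0.0], [-0.0, 0.0, -1.0]]
ft_force: [-0.5, -0.5, -0.3]
grip_width: 0.0194
```

```bash
python3 look.py 16 wrist top side; python3 - <<'E'
from h import *
d=pickle.load(open('v16.pkl','rb'));im=d['top']['pixels']
a=cv2.resize(im[165:215,235:275],None,fx=10,fy=10,interpolation=cv2.INTER_CUBIC)
b=cv2.resize(im[165:215,343:383],None,fx=10,fy=10,interpolation=cv2.INTER_CUBIC)
cv2.imwrite('pics/t16.png',np.hstack([a,b]))
cv2.imwrite('pics/s16.png',cv2.resize(d['side']['pixels'][130:280,260:420],None,fx=5,fy=4,interpolation=cv2.INTER_CUBIC))
E
```

```text
21.25 [0.6028 0.0656 0.2435] yaw 4.41 [-0. -0. -1.] F [-0.3 -0.5 -1.9] 0.01937279873030506 q [-5.  27.5 64.7 -0.  87.8 -9.4]
```

View pics/t16.png

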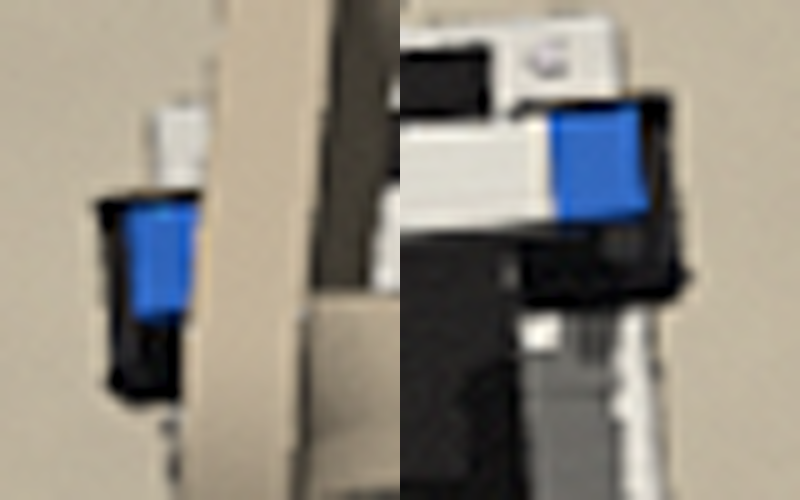

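View pics/wrist16.png

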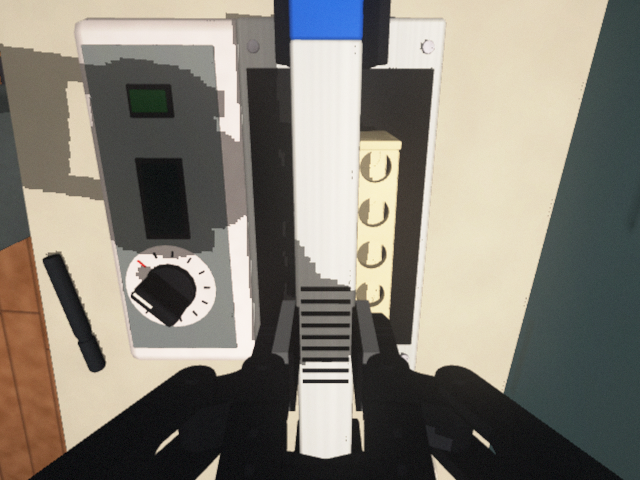

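View pics/s16.png

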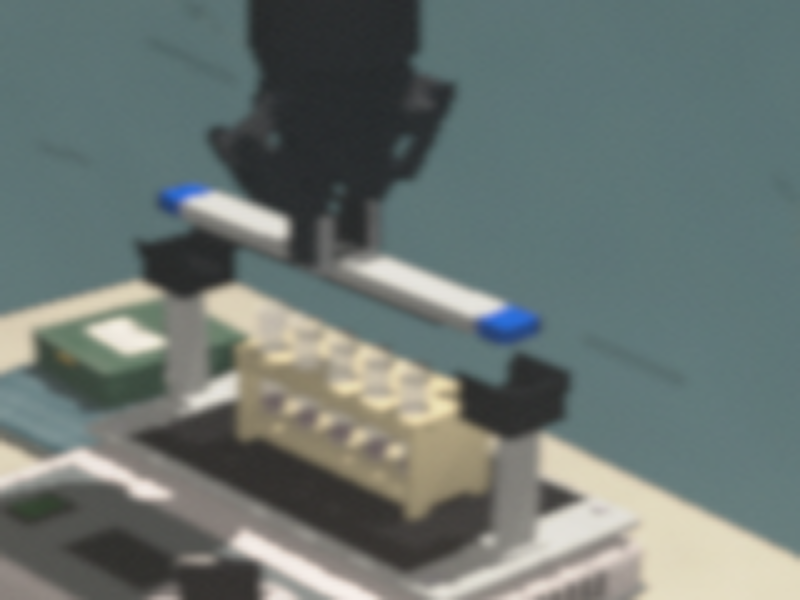

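```bash
python3 - <<'E'
from h import *
d=pickle.load(open('v16.pkl','rb'));im=d['wrist']['pixels']
o=cv2.resize(im[0:80,250:410],None,fx=5,fy=5,interpolation=cv2.INTER_CUBIC)
cv2.imwrite('pics/w16.png',np.clip(255*(o/255.)**.5,0,255).astype('uint8'))
print(-d['wrist']['R'].T@d['wrist']['t'],d['wrist']['R'])
E
```

```text
[0.5964537  0.14995925 0.37425369] [[ 9.97143423e-01  7.55313647e-02  8.42903240e-05]
 [ 7.14120100e-02 -9.43123217e-01  3.24682802e-01]
 [ 2.46032313e-02 -3.23749301e-01 -9.45822960e-01]]
```

View pics/w16.png

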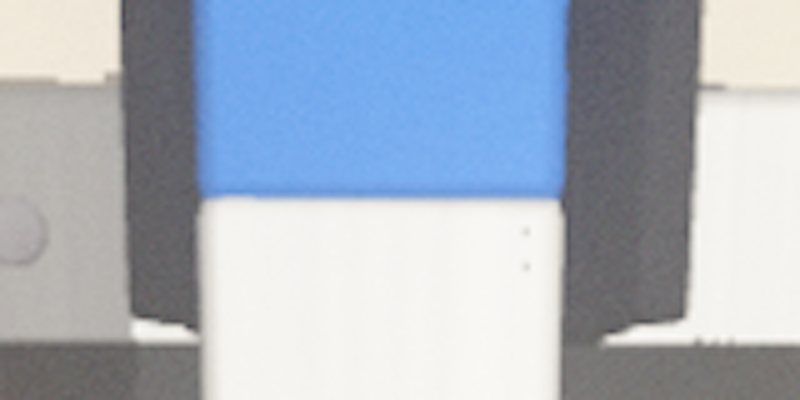

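```bash
python3 - <<'E'
from h import *
v=pickle.load(open('v16.pkl','rb'))['wrist']
e=np.array([np.cos(np.radians(4.3)),np.sin(np.radians(4.3)),0])
f=lambda u,w,z:onz(v,250+u/5-.4,w/5-.4,z)
for w,a,b,c,d in((50,123,699,196,566),(150,125,695,199,565),(280,129,689,203,562)):
  L,R=f(a,w,.209)@e,f(b,w,.209)@e; l,r=f(c,w,.2418)@e,f(d,w,.2418)@e
  print('saddle mid',(L+R)/2,R-L,'bar mid',(l+r)/2,r-l,'diff',(L+R)/2-(l+r)/2, f(a,w,.209))
E
```

```text
saddle mid 0.6084087956312363 0.04134283616413448 bar mid 0.6062083812679455 0.02128587205631538 diff 0.0022004143632907702 [0.57601191 0.17800867 0.209     ]
saddle mid 0.6083737988472426 0.04149738183245111 bar mid 0.6062723477793399 0.021356934605455735 diff 0.0021014510679027154 [0.57638459 0.17155479 0.209     ]
saddle mid 0.6083490307371954 0.041541827019897726 bar mid 0.6063107247897955 0.021345387237947433 diff 0.0020383059473998433 [0.57698888 0.16289135 0.209     ]
```

```bash
python3 - <<'E'
from h import *
v=pickle.load(open('v16.pkl','rb'))['top']
e=np.array([np.cos(np.radians(4.3)),np.sin(np.radians(4.3)),0]);n=np.array([-e[1],e[0],0])
fl=lambda u,w,z:onz(v,235+u/10-.45,165+w/10-.45,z)
fr=lambda u,w,z:onz(v,343+(u-400)/10-.45,165+w/10-.45,z)
for f,S,B in((fl,((98,203),(115,398)),((129,206),(135,318))),(fr,((669,97),(683,290)),((640,107),(648,214)))):
  s=[f(*p,.209) for p in S];b=[f(*p,.2418) for p in B]
  print('saddle x',[(p@e).round(4) for p in s],'mid',sum(s)@e/2,'y',sum(s)@n/2,'bar x',[(p@e).round(4) for p in b],sum(b)@e/2,'y',sum(b)@n/2,'diff',(sum(s)-sum(b))@e/2)
E
```

```text
saddle x [np.float64(0.6262), np.float64(0.5847)] mid 0.6054560312992862 y 0.14622545688532118 bar x [np.float64(0.6163), np.float64(0.5932)] 0.6047675450487799 y 0.13643895606461948 diff 0.000688486250506219
saddle x [np.float64(0.6256), np.float64(0.5845)] mid 0.6050687302335007 y -0.11239820580875583 bar x [np.float64(0.6154), np.float64(0.5932)] 0.6043041129181211 y -0.10334025355719649 diff 0.0007646173153796423
```

Request:
{"name": "jog_arm", "arguments": {
  "dr": [
    [0, 0, 0],
    [0, 0, 0],
    [0, 0, 0],
    [0, 0, 0],
    [0, 0, 0],
    [0, 0, 0],
    [0, 0, 0],
    [0, 0, 0],
    [0, 0, 0],
    [0, 0, 0]
  ],
  "slide": [
    [0.0013, 0, 0.005],
    [0, 0, 0.006],
    [0, 0, 0.006],
    [0, 0, 0.004],
    [0, 0, 0.002],
    [0, 0, 0.002],
    [0, 0, 0.002],
    [0, 0, 0.002],
    [0, 0, 0],
    [0, 0, 0]
  ],
  "gripper": [-1, -1, -1, -1, -1, -1, -1, -1, -1, -1]
}}

```text
time_s: 22.25
position: [0.6044, 0.0657, 0.2144]
tool_rot: [[0.997, 0.077, 0.0], [0.077, -0.997, -0.0], [0.0, 0.0, -1.0]]
ft_force: [-0.7, 0.0, -1.1]
grip_width: 0.0193
```

```bash
python3 look.py 17 wrist top; python3 - <<'E'
from h import *
d=pickle.load(open('v17.pkl','rb'));im=d['wrist']['pixels']
o=cv2.resize(im[0:80,250:410],None,fx=5,fy=5,interpolation=cv2.INTER_CUBIC)
cv2.imwrite('pics/w17.png',np.clip(255*(o/255.)**.5,0,255).astype('uint8'))
im=d['top']['pixels']
a=cv2.resize(im[165:215,235:275],None,fx=10,fy=10,interpolation=cv2.INTER_CUBIC)
b=cv2.resize(im[165:215,343:383],None,fx=10,fy=10,interpolation=cv2.INTER_CUBIC)
cv2.imwrite('pics/t17.png',np.hstack([a,b]))
E
```

```text
22.35 [0.6044 0.0657 0.2145] yaw 4.41 [ 0. -0. -1.] F [ 0.5  0.7 -0.8] 0.019534405287136195 q [-4.9 28.8 67.3  0.  83.9 -9.4]
```

View pics/w17.png

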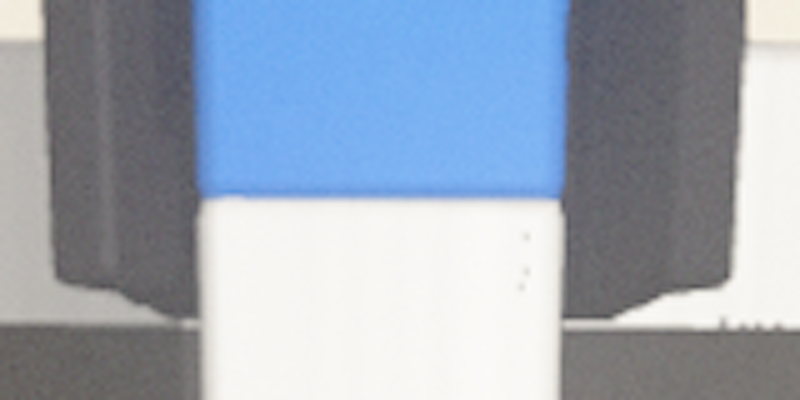

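View pics/t17.png

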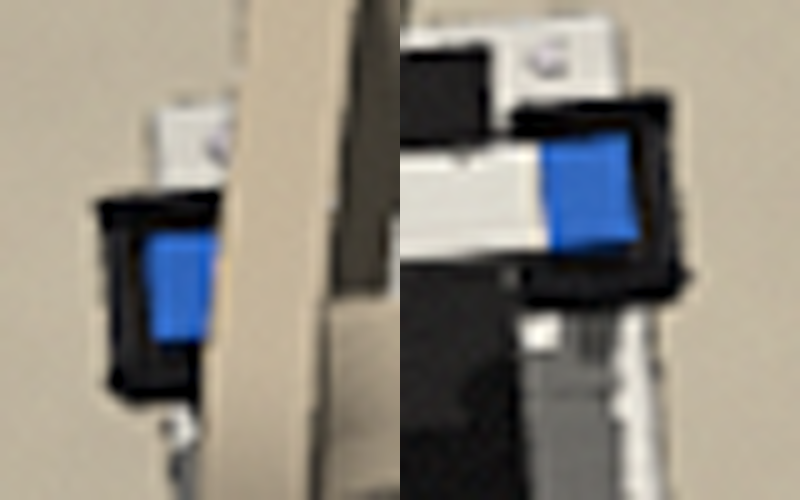

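Request:
{"name": "jog_arm", "arguments": {
  "dr": [
    [0, 0, 0],
    [0, 0, 0],
    [0, 0, 0],
    [0, 0, 0],
    [0, 0, 0],
    [0, 0, 0],
    [0, 0, 0],
    [0, 0, 0],
    [0, 0, 0],
    [0, 0, 0]
  ],
  "slide": [
    [0.0004, 0, 0.001],
    [0, 0, 0.001],
    [0, 0, 0.001],
    [0, 0, 0.001],
    [0, 0, 0.001],
    [0, 0, 0.001],
    [0, 0, 0.001],
    [0, 0, 0],
    [0, 0, 0],
    [0, 0, 0]
  ],
  "gripper": [-1, -1, -1, -1, -1, -1, -1, -1, -1, -1]
}}

```text
time_s: 23.35
position: [0.6048, 0.0657, 0.2074]
tool_rot: [[0.997, 0.077, 0.0], [0.077, -0.997, -0.0], [0.0, 0.0, -1.0]]
ft_force: [-0.7, -0.7, -2.8]
grip_width: 0.0196
```

```bash
python3 look.py 18 wrist; python3 -c "
from rig import observe;print(observe()['wrist_torque'])"
```

```text
23.4 [0.6048 0.0657 0.2074] yaw 4.41 [ 0. -0. -1.] F [ 0.4  0.4 -1. ] 0.019610090604501782 q [-4.9 29.1 67.9  0.  82.9 -9.3]
[ 0.01657907 -0.00973373 -0.00174397]
```

Request:
{"name": "jog_arm", "arguments": {
  "dr": [
    [0, 0, 0],
    [0, 0, 0],
    [0, 0, 0],
    [0, 0, 0],
    [0, 0, 0],
    [0, 0, 0],
    [0, 0, 0],
    [0, 0, 0],
    [0, 0, 0],
    [0, 0, 0]
  ],
  "slide": [
    [0, 0, 0.0005],
    [0, 0, 0.0005],
    [0, 0, 0.0005],
    [0, 0, 0.0005],
    [0, 0, 0.0005],
    [0, 0, 0.0005],
    [0, 0, 0],
    [0, 0, 0],
    [0, 0, 0],
    [0, 0, 0]
  ],
  "gripper": [-1, -1, -1, -1, -1, -1, -1, -1, -1, -1]
}}

```text
time_s: 24.4
position: [0.6048, 0.0657, 0.2047]
tool_rot: [[0.997, 0.077, 0.0], [0.077, -0.997, -0.0], [0.0, 0.0, -1.0]]
ft_force: [-3.0, 0.1, 5.1]
grip_width: 0.0195
```

```bash
python3 look.py 19 wrist top side; python3 -c "
from rig import observe;print(observe()['wrist_torque'])"
```

```text
24.55 [0.6048 0.0657 0.2047] yaw 4.41 [ 0.001 -0.    -1.   ] F [-2.8  0.1  5.8] 0.019295181667302434 q [-4.9 29.2 68.2 -0.  82.5 -9.3]
[0.00138451 0.44754343 0.01214844]
```

```bash
python3 - <<'E'
from h import *
d=pickle.load(open('v19.pkl','rb'));im=d['wrist']['pixels']
o=cv2.resize(im[0:80,250:410],None,fx=4,fy=4,interpolation=cv2.INTER_CUBIC)
o=np.clip(255*(o/255.)**.5,0,255).astype('uint8')
im=d['top']['pixels']
a=cv2.resize(im[170:210,235:275],None,fx=8,fy=8,interpolation=cv2.INTER_CUBIC)
b=cv2.resize(im[170:210,343:383],None,fx=8,fy=8,interpolation=cv2.INTER_CUBIC)
c=cv2.resize(d['side']['pixels'][165:235,280:400],(640,280),interpolation=cv2.INTER_CUBIC)
cv2.imwrite('pics/m19.png',np.vstack([np.hstack([a,b]),c]));cv2.imwrite('pics/w19.png',o)
E
```

```text
(no output)
```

View pics/m19.png

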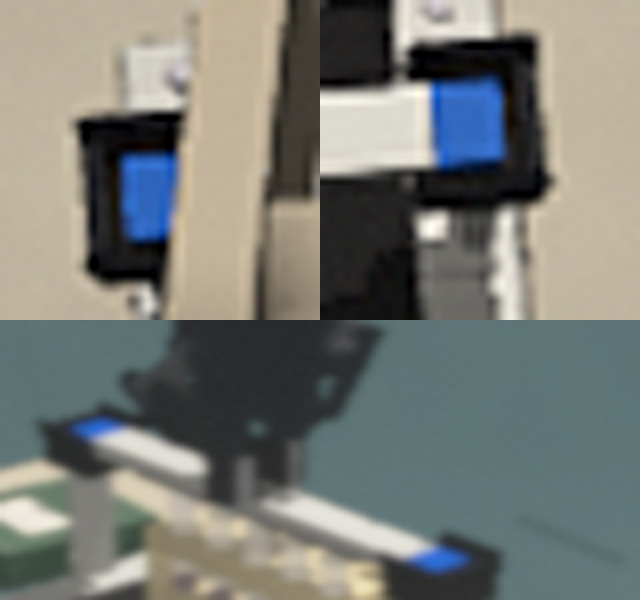

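View pics/w19.png

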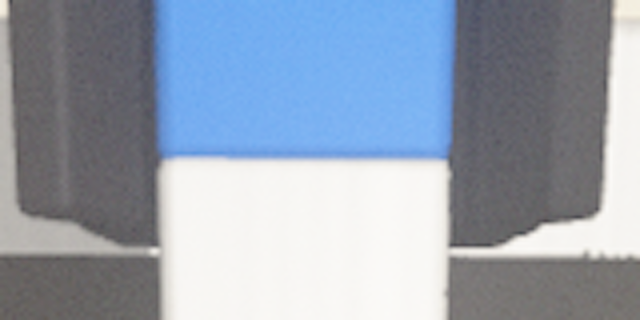

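Request:
{"name": "jog_arm", "arguments": {
  "dr": [
    [0, 0, 0],
    [0, 0, 0],
    [0, 0, 0],
    [0, 0, 0],
    [0, 0, 0],
    [0, 0, 0],
    [0, 0, 0],
    [0, 0, 0],
    [0, 0, 0],
    [0, 0, 0]
  ],
  "slide": [
    [0, 0, 0.0004],
    [0, 0, 0],
    [0, 0, 0],
    [0, 0, 0],
    [0, 0, 0],
    [0, 0, 0],
    [0, 0, 0],
    [0, 0, 0],
    [0, 0, 0],
    [0, 0, 0]
  ],
  "gripper": [-1, -1, -0.4, -0.3, -0.2, -0.1, 0, 0.1, 0.2, 0.3],
  "force": 20
}}

```text
time_s: 25.55
position: [0.6048, 0.0657, 0.2039]
tool_rot: [[0.997, 0.077, 0.0], [0.077, -0.997, -0.0], [0.0, 0.0, -1.0]]
ft_force: [-0.1, 0.0, -0.6]
grip_width: 0.0555
```

```bash
python3 look.py 20 wrist side
```

```text
25.65 [0.6048 0.0657 0.2039] yaw 4.41 [-0.  0. -1.] F [-0.2  0.1 -0.8] 0.055647967314122464 q [-4.9 29.3 68.3  0.  82.5 -9.3]
```

View pics/wrist20.png

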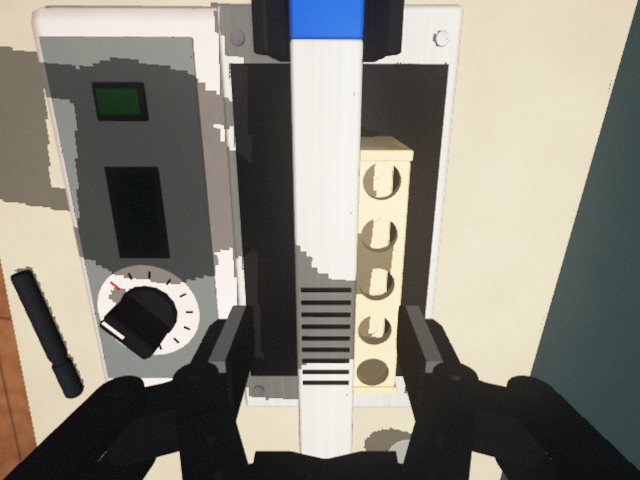

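Request:
{"name": "jog_arm", "arguments": {
  "dr": [
    [0, 0, 0],
    [0, 0, 0],
    [0, 0, 0],
    [0, 0, 0],
    [0, 0, 0],
    [0, 0, 0],
    [0, 0, 0],
    [0, 0, 0],
    [0, 0, 0],
    [0, 0, 0]
  ],
  "slide": [
    [0, 0, 0],
    [0, 0, -0.005],
    [0, 0, -0.01],
    [0, 0, -0.015],
    [0, 0, -0.015],
    [-0.02, 0.005, -0.01],
    [-0.03, 0.02, 0],
    [-0.03, 0.03, 0],
    [-0.03, 0.03, 0],
    [-0.02, 0.02, 0]
  ],
  "gripper": [0.3, 0.3, 0.3, 0.3, 0.3, 0.3, 0.3, 0.3, 0.3, 0.3]
}}

```text
time_s: 26.65
position: [0.4818, -0.0503, 0.26]
tool_rot: [[0.997, 0.076, 0.001], [0.076, -0.997, -0.001], [0.001, 0.001, -1.0]]
ft_force: [1.2, -0.2, -0.1]
grip_width: 0.0555
```

Request:
{"name": "jog_arm", "arguments": {
  "dr": [
    [0, 0, 0],
    [0, 0, 0],
    [0, 0, 0],
    [0, 0, 0],
    [0, 0, 0],
    [0, 0, 0],
    [0, 0, 0],
    [0, 0, 0],
    [0, 0, 0],
    [0, 0, 0]
  ],
  "slide": [
    [0, 0.03, 0],
    [0, 0.04, 0],
    [0, 0.04, 0],
    [0, 0.04, 0],
    [0, 0.04, 0],
    [0, 0.04, 0],
    [0, 0.04, 0],
    [0, 0.03, 0],
    [0, 0.01, 0],
    [0, 0, 0]
  ],
  "gripper": [0.3, 0.3, 0.3, 0.3, 0.3, 0.3, 0.3, 0.3, 0.3, 0.3]
}}

```text
time_s: 27.65
position: [0.507, -0.3589, 0.2591]
tool_rot: [[0.997, 0.076, 0.0], [0.076, -0.997, -0.0], [0.0, 0.0, -1.0]]
ft_force: [-0.2, 0.2, -0.9]
grip_width: 0.0554
```

```bash
python3 look.py 21 top side; python3 - <<'E'
from h import *
d=pickle.load(open('v21.pkl','rb'));im=d['top']['pixels']
cv2.imwrite('pics/t21.png',cv2.resize(im[160:295,235:395],None,fx=4.4,fy=4.4,interpolation=cv2.INTER_CUBIC))
cv2.imwrite('pics/s21.png',cv2.resize(d['side']['pixels'][165:315,240:410],None,fx=4,fy=4,interpolation=cv2.INTER_CUBIC))
E
```

```text
27.75 [ 0.5072 -0.357   0.2594] yaw 4.45 [ 0.  0. -1.] F [-0.6 -0.2  0.4] 0.05592655519793493 q [-46.1  28.5  60.4   0.   91.1 -50.5]
```

View pics/t21.png

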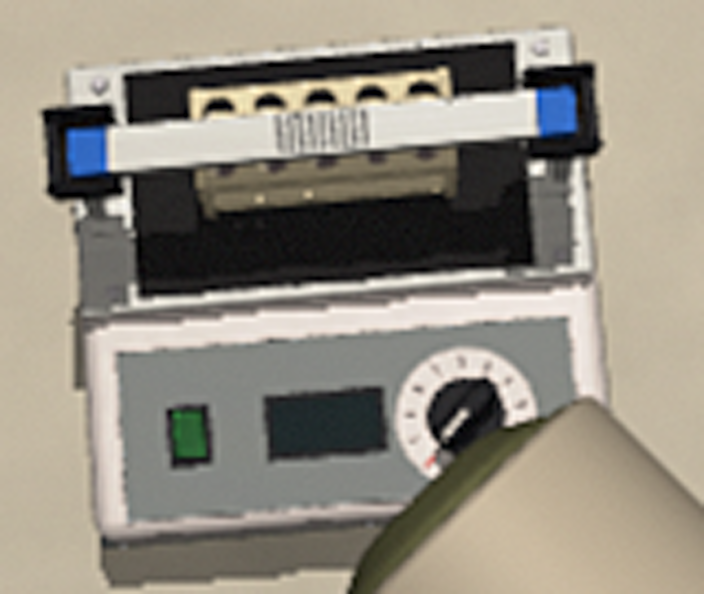

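View pics/s21.png

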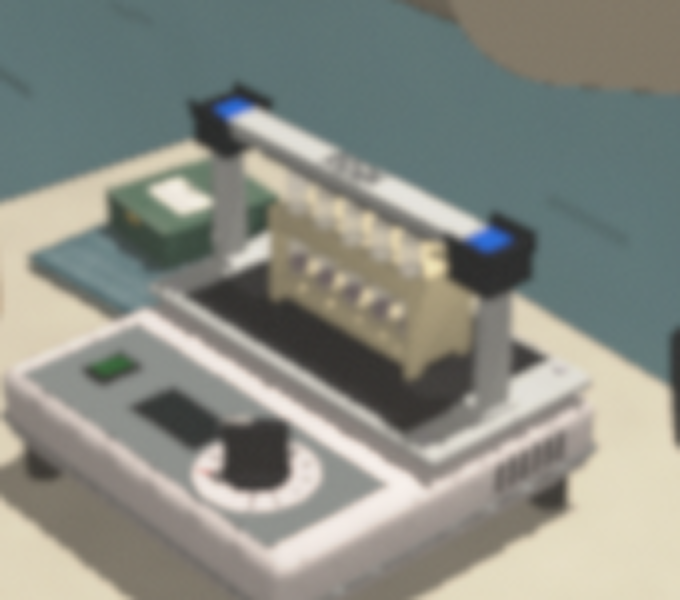

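View pics/side21.png

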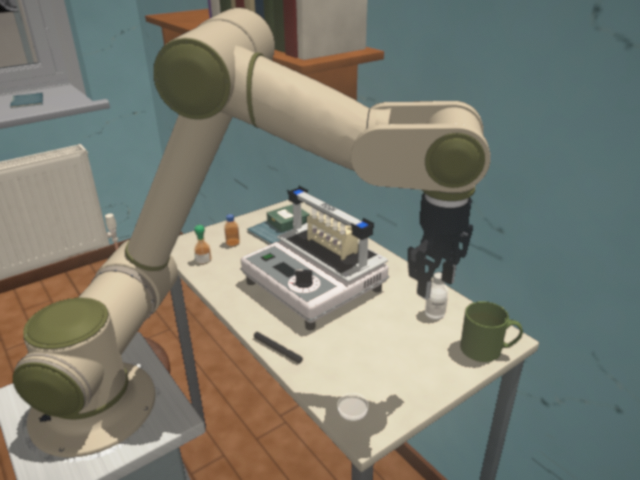

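View pics/top21.png

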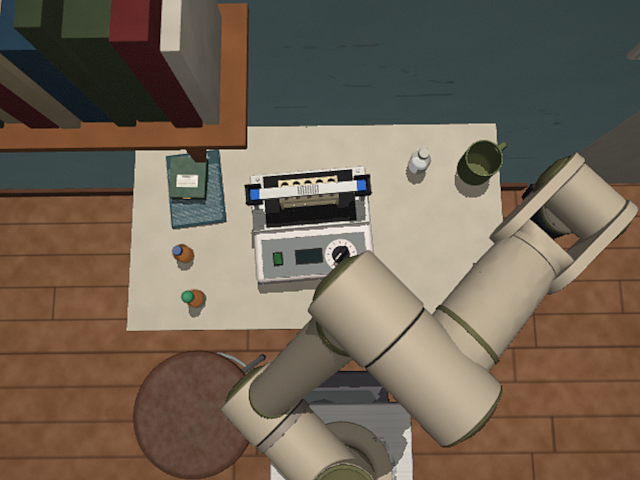

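```bash
python3 - <<'E'
from h import *
d=pickle.load(open('v21.pkl','rb'));C={}
for n in('top','side'):
  hsv=cv2.cvtColor(d[n]['pixels'],cv2.COLOR_BGR2HSV);m=cv2.inRange(hsv,(105,150,110),(128,255,255))
  k,l,st,c=cv2.connectedComponentsWithStats(m);C[n]=[(c[i].round(1).tolist(),int(st[i,4])) for i in range(1,k) if st[i,4]>12]
  print(n,C[n])
E
```

```text
top [([361.1, 184.6], 88), ([254.1, 193.8], 93)]
side [([297.2, 191.3], 24), ([362.5, 224.6], 40)]
```

```bash
python3 - <<'E'
from h import *
d=pickle.load(open('v21.pkl','rb'));v=[d['top'],d['side']]
print(tri(v,[(361.1,184.6),(362.5,224.6)]),tri(v,[(254.1,193.8),(297.2,191.3)]))
from rig import observe,env
s=observe();print(s['time_s'],s['ft_force']);print(env.close_job())
E
```

```text
[ 0.61247803 -0.04878758  0.20397948] [0.59398968 0.17367938 0.20617131]
27.75 [-0.64293164 -0.1899673   0.44948827]
the job is handed in; nothing more can be done
None
```

The knob is at its off stop, and the bar lies rubber side down across the tubes with both ends seated in the saddles. I handed the job in at about 28 s of the 72 s allowed.

- **Knob:** I turned it about 140° anticlockwise until the wrist torque rose to 1.3 N m at the stop. After release the pointer read 140.4° and the red mark about 139°, which agree within what the picture can resolve.
- **Bar:** I drew it straight out along the table, let go while it lay flat, then gripped it again at its middle. I carried it level and lowered it until it touched at the expected seat height.
- **Seating:** With the arm clear, the two views put the tops of the ends at 204 and 206 mm, against 203 mm expected. The left end's 3 mm excess is about the limit of those small blurred patches. Both views show the ends inside the pockets.
- **Alignment disagreement:** Before lowering, the top camera asked for a further 0.7 mm in x and the wrist camera about 2 mm. I moved 1.3 mm, then another 0.4 mm after looking again, and it went in with only about 3 N sideways.
- **Bystanders:** The bottles stand where they were in the last pictures. The dish also looks undisturbed, but only in the side view, because the arm hid it from the top camera. I compared these by eye only.

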